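# Pack the forming stakes into the carry tray in reverse order

### The arm

A 7-joint arm with a two-finger parallel gripper is mounted at the origin on the work surface. World frame = base frame: x ahead of the robot, y to its left, z up, the work surface at z = 0. Lengths are in m, angles in rad, forces in N, time in s.
With the tool pointing down it reaches from about 0.425 to 0.925 m from the base axis. Payload 6.8 kg.
Tool frame: the origin (TCP) lies at the very end of the fingers, on their centre line; the grasp point (between the pads) lies 19 mm behind it; y points along the fingers, z is the direction in which the jaws open and shut, and the axes are right-handed (so a half turn about y gives the same grasp; the last joint's range is limited). The gripper opens to 85 mm and grips with 20 to 120 N. Pads are 22 mm wide; open, the fingers measure 114 mm over their backs; the gripper's body (76 mm by 85 mm) begins 54 mm behind the grasp point. The pads swing forward as they close: fully open they stand 13 mm farther back than shut.
Start: joints at [1.131, 0.477, 0.022, 1.555, -0.011, 1.109, -0.083], TCP at [0.22, -0.638, 0.231] pointing down, gripper open.
Joint ranges: [-2.96, 2.96], [-0.34, 2.1], [-1.41, 1.46], [0.24, 2.44], [-1.37, 4.51], [0.17, 1.92], [-2.96, 2.96]. Speed limits (rad/s): [2.39, 2.39, 3.14, 3.14, 3.14, 3.14, 3.14].

### API

Orientations are given as a rotation vector (axis times angle).
In Python, from bench import r gives the robot as it stands.
- The arm moves only by the tool drive_tool, never from a script. Its argument "series" is a list of rows, each a list of 7 numbers: the shift along the tool's x, y, z in mm, then the turn, a rotation vector about the tool's x, y, z in degrees, then the finger opening in mm, from 0 to 85.4. In form: [[tx, ty, tz, wx, wy, wz, grip], ...]. A call has 1 to 5 rows; each row is the pose to reach, as a shift and turn from the pose measured when the call began, along the tool's axes at that moment; what a row does not reach only later rows make up. A row lasts 1/10 s, in which the tool goes at most 50 mm and 8.59 degrees, less where a joint would pass 70% of its speed; a pose out of reach is approached as far as the arm can. A call with a gripper value outside its range is refused whole. The fingers move at their own pace and stop on an object; "squeeze" is the grip in N (left out, the last holds). Time passes only in rows, so rows that repeat a pose let the fingers close. It gives the time, the measured TCP pose, the force and the opening at its end, in the units of the state.
- r.get_obs(): the state, without advancing time (a new reading comes with each control period).
- r.grab_frame(name): name is "scene" or "top" or "wrist"; returns a dict with "frame" (400x640x3 uint8, blue, green, red), "intrinsics" (3x3 intrinsics, pixels), "rvec" (rotation vector, rad) and "tvec" (3), from world to camera coordinates, as OpenCV has them. Camera axes: x right, y down, z forward; pixel columns grow to the right and rows downward; lengths in m; the calibration is good to about 2 mm. A picture is of the moment at which its call begins. There is no depth.
- r.hand_in(): hands the job in, once; it reports no verdict.
The state is a dict: "clock": time; "joints": joint angles; "qvel": joint speeds; "tau": joint torques, N m; "tcp_pos": TCP position; "orientation": TCP orientation; "contact_force": force on the tool from outside, world axes, zero at the start; "moment": the same for the moment, N m; "grip_width": finger opening in m.
Only numpy, scipy, OpenCV 4.12 (cv2) and the standard library are available. Lean on these libraries where they do the work, as an engineer would, in place of code of your own. Each camera call takes 0.05 s, during which the arm holds its last target.

### The job

Move the four steel forming stakes from the dark wooden rack into the empty aluminium tray, one in each bay, with the row in reverse order: the stake at the left end of the rack goes into the right end bay of the tray, the next one beside it, and so on. Set each down upright, flat on its foot in the middle of its bay, without dropping it or knocking any over, and let go of them all.

Things in the scene. Friction and masses are not known exactly. Their poses are not given: they have to be found in the camera images.
- bench_rack: Dark wooden rack, fixed, 81 x 306 mm, rims 14 mm high, floor 8 mm thick. Origin: centre of underside, on the table; y along the row (within 0.15 rad of world y), z up. Four square bays, 69 mm inside, at x = 0, y = +112.5, +37.5, -37.5, -112.5 mm, parted by 6 mm wide rims, a 3 mm cork pad in each. It may stand nearer to the robot than the tray, or farther.
- carry_tray: Bright aluminium tray, fixed, empty at the start. Same shape, size, bays and axes as the wooden rack (origin at the centre of its underside; bay centres at x = 0, y = +112.5, +37.5, -37.5, -112.5 mm; y within 0.15 rad of world y) but without pads: a stake in it stands 8 mm above the table.
- flat_mid (a point): The flat stake: steel, loose, 0.3 to 0.5 kg, upright in the rack. Round foot 44 mm across and 10 mm thick, then a round shank 34 mm across from 10 to 48 mm above its underside (grip there), then a square flat-topped head 25 x 25 mm, 22 mm high. 70 mm tall; this point is on its axis, half-way up (35 mm above its underside); z is up along its axis, any yaw.
- dome_mid (a point): The dome stake: steel, loose, 0.3 to 0.5 kg, upright in the rack. Round foot 44 mm across and 10 mm thick, then a round shank 34 mm across from 10 to 48 mm above its underside (grip there), then a smooth domed round head 34 mm across, 24 mm high. 72 mm tall; this point is on its axis, half-way up (36 mm above its underside); z is up along its axis, any yaw.
- cone_mid (a point): The cone stake: steel, loose, 0.3 to 0.5 kg, upright in the rack. Round foot 44 mm across and 10 mm thick, then a round shank 34 mm across from 10 to 48 mm above its underside (grip there), then a pointed cone head, 32 mm across at its base, 36 mm high. 84 mm tall; this point is on its axis, half-way up (42 mm above its underside); z is up along its axis, any yaw.
- ridge_mid (a point): The ridge stake: steel, loose, 0.3 to 0.5 kg, upright in the rack. Round foot 44 mm across and 10 mm thick, then a round shank 34 mm across from 10 to 48 mm above its underside (grip there), then a narrow bar-shaped head 33 mm long, 10 mm wide and 26 mm high. 74 mm tall; this point is on its axis, half-way up (37 mm above its underside); z is up along its axis, any yaw.
- pad_flat: The square cork pad, 60 x 60 x 3 mm, on which the flat stake stands at the start. Fixed in its bay of the wooden rack, it shows where that stake came from. Origin: centre of its underside, 8 mm above the table. The pads look alike.
- pad_dome: The square cork pad, 60 x 60 x 3 mm, on which the dome stake stands at the start. Fixed in its bay of the wooden rack, it shows where that stake came from. Origin: centre of its underside, 8 mm above the table. The pads look alike.
- pad_cone: The square cork pad, 60 x 60 x 3 mm, on which the cone stake stands at the start. Fixed in its bay of the wooden rack, it shows where that stake came from. Origin: centre of its underside, 8 mm above the table. The pads look alike.
- pad_ridge: The square cork pad, 60 x 60 x 3 mm, on which the ridge stake stands at the start. Fixed in its bay of the wooden rack, it shows where that stake came from. Origin: centre of its underside, 8 mm above the table. The pads look alike.
Things that resemble listed ones, but are neither listed nor needed, are in the scene too. What is shaped like the part that bears cone_mid but green is not meant.

How it is judged:
At the end, for the whole second after the job is handed in: Each stake is in the tray bay mirroring the rack bay of its pad (y becomes -y), axis within 14 mm of the bay centre along tray x and y, height within 4 mm of standing on the tray floor, within 0.08 rad of upright, slower than 0.02 m/s and 0.2 rad/s, no finger on it (((y of pad_flat in the frame of bench_rack between 0.0925 and 0.1325 m and y of flat_mid in the frame of carry_tray between -0.1265 and -0.0985 m) or (y of pad_flat in the frame of bench_rack between 0.0175 and 0.0575 m and y of flat_mid in the frame of carry_tray between -0.0515 and -0.0235 m) or (y of pad_flat in the frame of bench_rack between -0.0575 and -0.0175 m and y of flat_mid in the frame of carry_tray between 0.0235 and 0.0515 m) or (y of pad_flat in the frame of bench_rack between -0.1325 and -0.0925 m and y of flat_mid in the frame of carry_tray between 0.0985 and 0.1265 m)) and x of flat_mid in the frame of carry_tray between -0.014 and 0.014 m and z of flat_mid in the frame of carry_tray between 0.039 and 0.047 m and angle between each of flat_mid, dome_mid, cone_mid, ridge_mid's own z axis and vertical below 0.08 rad and linear speed of each of stake_flat, stake_dome, stake_cone, stake_ridge below 0.02 m/s and angular speed of each of stake_flat, stake_dome, stake_cone, stake_ridge below 0.2 rad/s and contact force between each of stake_flat, stake_dome, stake_cone, stake_ridge and the fingers below 0.1 N and ((y of pad_dome in the frame of bench_rack between 0.0925 and 0.1325 m and y of dome_mid in the frame of carry_tray between -0.1265 and -0.0985 m) or (y of pad_dome in the frame of bench_rack between 0.0175 and 0.0575 m and y of dome_mid in the frame of carry_tray between -0.0515 and -0.0235 m) or (y of pad_dome in the frame of bench_rack between -0.0575 and -0.0175 m and y of dome_mid in the frame of carry_tray between 0.0235 and 0.0515 m) or (y of pad_dome in the frame of bench_rack between -0.1325 and -0.0925 m and y of dome_mid in the frame of carry_tray between 0.0985 and 0.1265 m)) and x of dome_mid in the frame of carry_tray between -0.014 and 0.014 m and z of dome_mid in the frame of carry_tray between 0.04 and 0.048 m and ((y of pad_cone in the frame of bench_rack between 0.0925 and 0.1325 m and y of cone_mid in the frame of carry_tray between -0.1265 and -0.0985 m) or (y of pad_cone in the frame of bench_rack between 0.0175 and 0.0575 m and y of cone_mid in the frame of carry_tray between -0.0515 and -0.0235 m) or (y of pad_cone in the frame of bench_rack between -0.0575 and -0.0175 m and y of cone_mid in the frame of carry_tray between 0.0235 and 0.0515 m) or (y of pad_cone in the frame of bench_rack between -0.1325 and -0.0925 m and y of cone_mid in the frame of carry_tray between 0.0985 and 0.1265 m)) and x of cone_mid in the frame of carry_tray between -0.014 and 0.014 m and z of cone_mid in the frame of carry_tray between 0.046 and 0.054 m and ((y of pad_ridge in the frame of bench_rack between 0.0925 and 0.1325 m and y of ridge_mid in the frame of carry_tray between -0.1265 and -0.0985 m) or (y of pad_ridge in the frame of bench_rack between 0.0175 and 0.0575 m and y of ridge_mid in the frame of carry_tray between -0.0515 and -0.0235 m) or (y of pad_ridge in the frame of bench_rack between -0.0575 and -0.0175 m and y of ridge_mid in the frame of carry_tray between 0.0235 and 0.0515 m) or (y of pad_ridge in the frame of bench_rack between -0.1325 and -0.0925 m and y of ridge_mid in the frame of carry_tray between 0.0985 and 0.1265 m)) and x of ridge_mid in the frame of carry_tray between -0.014 and 0.014 m and z of ridge_mid in the frame of carry_tray between 0.041 and 0.049 m); the robot touches nothing.
It fails at once if a stake is knocked over (tilted by more than 0.6 rad) (angle between any of flat_mid, dome_mid, cone_mid, ridge_mid's own z axis and vertical above 0.6 rad).
It fails at once if a stake is dropped: it moves faster than 0.5 m/s with no finger on it ((linear speed of stake_flat above 0.5 m/s and contact force between stake_flat and the fingers below 0.1 N) or (linear speed of stake_dome above 0.5 m/s and contact force between stake_dome and the fingers below 0.1 N) or (linear speed of stake_cone above 0.5 m/s and contact force between stake_cone and the fingers below 0.1 N) or (linear speed of stake_ridge above 0.5 m/s and contact force between stake_ridge and the fingers below 0.1 N)).
It also fails if it takes over 90 s, if anything falls off the work surface, if the arm or the gripper's body presses on something with over 40 N, if the wrist force passes 120 N, or if a joint passes its speed limit or range.

## Working session

There is one attempt and no reset: what is moved stays moved. The work goes in short steps, Python scripts to look and compute and a tool call to move; the robot and the scene stay as the last step left them, time stands still between calls to the robot, and variables do not carry over. Pictures are saved under pics/ and viewed, and the job is handed in when it is done.

Besides the shell and the picture viewer there is one more tool, called after "Request:" as name([rows], argument=value, ...), one row to a line, values as JSON. drive_tool: Moves the arm, as the interface text tells. Its arguments: {"type":"object","properties":{"series":{"type":"array","items":{"type":"array","items":{"type":"number"}}},"squeeze":{"type":"number"}},"required":["series"]}

```bash
mkdir -p pics; ls
python3 - <<'E'
from bench import r
import cv2
o=r.get_obs();print(o)
for n in("scene","top"):
    f=r.grab_frame(n);cv2.imwrite(f"pics/{n}0.png",f["frame"]);print(n,f["intrinsics"],f["rvec"],f["tvec"])
E
```

```text
pics
{'clock': 0.0, 'joints': array([ 1.13095513,  0.47781065,  0.02231094,  1.55645659, -0.01149387,
        1.10930989, -0.08307925]), 'qvel': array([ 0.001792  , -0.00031017, -0.00083583,  0.00156865, -0.00022398,
        0.00038371,  0.00181186]), 'tau': array([-3.41217101e-04, -5.96443641e+01,  1.60762109e+00, -2.81197894e+01,
        1.23248465e-02,  9.29052767e-03,  4.06629184e-06]), 'tcp_pos': array([ 0.21964559, -0.6376291 ,  0.23031593]), 'orientation': array([-0.34234559,  2.04370478, -2.03996789]), 'contact_force': array([-1.0558552 ,  0.43116694,  1.05428077]), 'moment': array([-0.02882462,  0.01122325, -0.04038244]), 'grip_width': 0.08521384440294534}
scene [[410.28317438   0.         313.14101619]
 [  0.         410.28317438 191.67921663]
 [  0.           0.           1.        ]] [ 1.44475375  2.04896538 -0.94432812] [ 0.21784497 -0.35606288  1.24516414]
top [[430.51722355   0.         319.40767156]
 [  0.         430.51722355 200.7597321 ]
 [  0.           0.           1.        ]] [ 2.13415316 -2.10376687  0.21537744] [-0.01354203  0.63517453  0.68794621]
```

View pics/scene0.png

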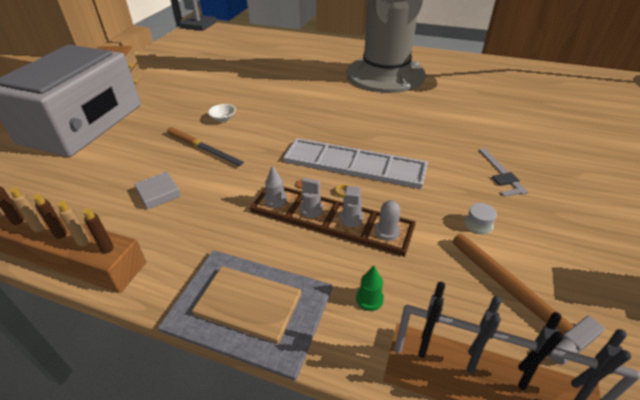

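View pics/top0.png

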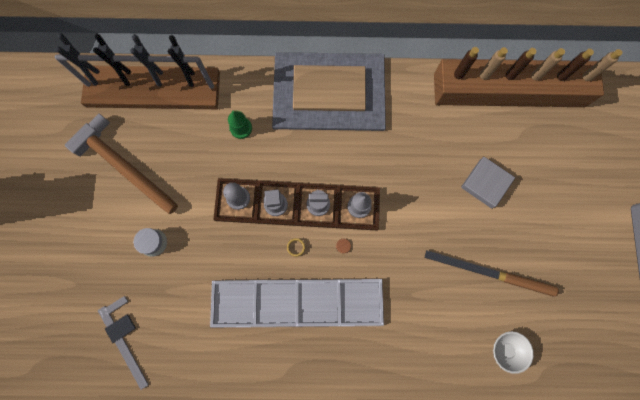

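The top view has +x up. The rack (rows 180-228) holds dome, flat, ridge and cone from left to right, and the tray sits below it at rows 280-327. The green decoy is at (238,125). Next I measure these.

```bash
cat > h.py <<'E'
from bench import r
import cv2, numpy as np
from scipy.spatial.transform import Rotation as Ro
def cam(n):
    f=r.grab_frame(n); R=Ro.from_rotvec(np.ravel(f["rvec"])).as_matrix(); return f["frame"],np.array(f["intrinsics"]),R,np.ravel(f["tvec"])
def ray(c,uv,z):
    _,K,R,t=c; uv=np.atleast_2d(np.array(uv,float)); d=np.c_[uv,np.ones(len(uv))]@np.linalg.inv(K).T@R; o=-R.T@t
    return o+d*((z-o[2])/d[:,2:3])
def proj(c,P):
    _,K,R,t=c; return cv2.projectPoints(np.atleast_2d(np.array(P,float)),Ro.from_matrix(R).as_rotvec(),t,K,None)[0][:,0]
E
python3 - <<'E'
from h import *
c=cam("top"); im=c[0]; print("camera",-c[2].T@c[3])
hsv=cv2.cvtColor(im,cv2.COLOR_BGR2HSV)
for y,x in [(304,230),(282,300),(304,256),(182,280),(205,258),(215,290),(250,300)]: print(y,x,hsv[y,x])
tray=((hsv[...,1]<50)&(hsv[...,2]>110)).astype(np.uint8)*255
rack=((hsv[...,2]<95)&(hsv[...,1]>80)).astype(np.uint8)*255
for n,m,(x0,x1,y0,y1) in(("tray",tray,(195,400,268,340)),("rack",rack,(205,390,170,240))):
    mm=np.zeros_like(m);mm[y0:y1,x0:x1]=m[y0:y1,x0:x1]
    ct=cv2.findContours(mm,cv2.RETR_EXTERNAL,cv2.CHAIN_APPROX_NONE)[0]
    ct=max(ct,key=lambda k:cv2.contourArea(cv2.convexHull(k)))
    b=cv2.boxPoints(cv2.minAreaRect(ct));print(n,b.tolist())
    for z in(.014,):
        p=ray(c,b,z);print(p.round(4).tolist(),p.mean(0).round(4),[np.linalg.norm(p[i]-p[i-1]).round(4) for i in range(4)])
    cv2.polylines(im,[b.astype(int)],1,(0,0,255),1)
cv2.imwrite("pics/crop1.png",cv2.resize(im[165:345,195:400],None,fx=3.3,fy=3.3,interpolation=cv2.INTER_CUBIC))
E
```

```text
camera [ 0.48726354 -0.00231315  0.79966802]
304 230 [125  17 167]
282 300 [124  13 156]
304 256 [130  16  93]
182 280 [ 12 124  68]
205 258 [  7 150  39]
215 290 [ 15 113 153]
250 300 [ 15  98 154]
tray [[209.5864715576172, 280.10284423828125], [382.60845947265625, 278.5440673828125], [383.03411865234375, 325.79248046875], [210.01214599609375, 327.35125732421875]]
[[0.4972, 0.1903, 0.014], [0.5043, -0.1201, 0.014], [0.4224, -0.1197, 0.014], [0.4157, 0.1843, 0.014]] [0.4599 0.0337 0.014 ] [np.float64(0.0817), np.float64(0.3105), np.float64(0.0819), np.float64(0.304)]
rack [[213.56387329101562, 220.63221740722656], [216.02926635742188, 177.4873809814453], [390.1179504394531, 187.43531799316406], [387.6525573730469, 230.5801544189453]]
[[0.605, 0.1898, 0.014], [0.6869, 0.1903, 0.014], [0.6727, -0.1368, 0.014], [0.5912, -0.1307, 0.014]] [0.6389 0.0282 0.014 ] [np.float64(0.3209), np.float64(0.0819), np.float64(0.3274), np.float64(0.0817)]
```

View pics/crop1.png

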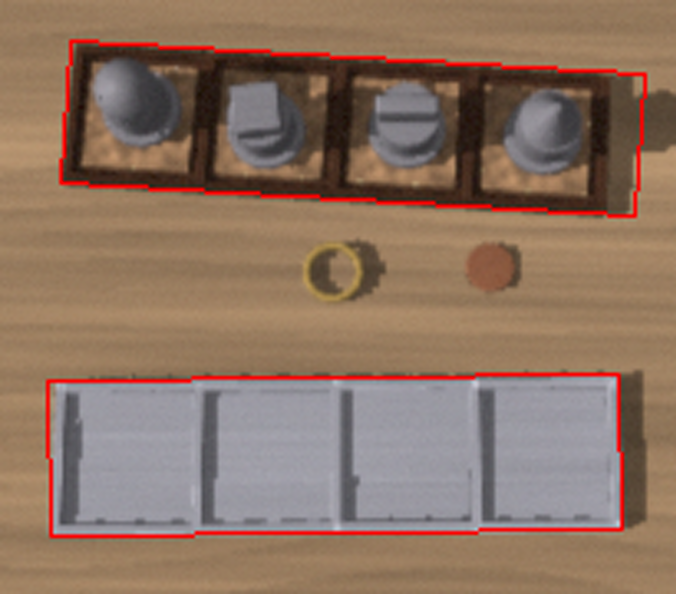

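The tray box fits well: centre about (0.46, 0.033), yaw about 0.022. The rack box is stretched by a shadow on its right, so I take the rack corners by hand from the crop. The foot positions come from the foot rings.

```bash
cat >> h.py <<'E'
def goal(x,y,z,jaw):  # jaw: world angle of tool z axis; tool y down -> report shift mm & turn deg in tool frame
    o=r.get_obs(); R=Ro.from_rotvec(o["orientation"]); 
    zt=np.array([np.cos(jaw),np.sin(jaw),0]); yt=np.array([0,0,-1.]); xt=np.cross(yt,zt)
    G=Ro.from_matrix(np.c_[xt,yt,zt])
    d=R.inv().apply(np.array([x,y,z])-o["tcp_pos"])*1e3; w=(R.inv()*G).as_rotvec(degrees=True)
    print("shift",d.round(1),"turn",w.round(2),"tcp",o["tcp_pos"].round(4),"F",o["contact_force"].round(1),"g",round(o["grip_width"]*1e3,1),"t",o["clock"])
    return d,w
E
python3 - <<'E'
from h import *
c=cam("top")
cr=np.array([(78,43),(62,185),(600,215),(612,75)])/3.3+[195,165]
p=ray(c,cr,.014);print("rack",p.round(4).tolist(),p.mean(0),[np.linalg.norm(p[i]-p[i-1]).round(4) for i in range(4)])
e=p[[0,1]].mean(0)-p[[2,3]].mean(0);yaw=np.arctan2(-e[0],e[1]);print("yaw",yaw)
for y in(.1125,.0375,-.0375,-.1125):
    print((p.mean(0)[:2]+[-np.sin(yaw)*y,np.cos(yaw)*y]).round(4))
# feet: lower edge and width extents of foot in crop
ft=np.array([(144,110),(266,133),(407,133),(541,140)])/3.3+[195,165]
print("feet guess",ray(c,ft,.016).round(4))
R=Ro.from_rotvec(r.get_obs()["orientation"]).as_matrix();print(R.round(3))
goal(.60,.03,.3,0)
c=cam("wrist");cv2.imwrite("pics/w0.png",c[0]);print("wrist cam",-c[2].T@c[3],c[2][2])
E
```

```text
rack [[0.6859, 0.1853, 0.014], [0.6042, 0.1894, 0.014], [0.5917, -0.1108, 0.014], [0.6718, -0.1186, 0.014]] [0.63840246 0.03631091 0.014     ] [np.float64(0.3043), np.float64(0.0819), np.float64(0.3005), np.float64(0.0805)]
yaw -0.043995092216527885
[0.6434 0.1487]
[0.6401 0.0738]
[ 0.6368 -0.0012]
[ 0.6335 -0.0761]
feet guess [[ 0.6472  0.1455  0.016 ]
 [ 0.635   0.0764  0.016 ]
 [ 0.6362 -0.0027  0.016 ]
 [ 0.6333 -0.0779  0.016 ]]
[[-0.945 -0.     0.326]
 [-0.326  0.001 -0.945]
 [ 0.    -1.    -0.001]]
shift [-577.1  -68.8 -507.7] turn [ 5.000e-02 -7.099e+01 -3.000e-02] tcp [ 0.2198 -0.6379  0.2307] F [-1.1  0.4 -0.2] g 85.3 t 0.2
wrist cam [ 0.28810627 -0.61432688  0.37257712] [-0.27043553 -0.09095435 -0.95843202]
```

View pics/w0.png

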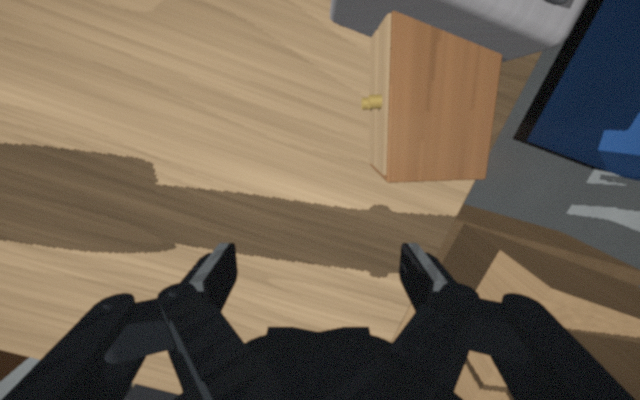

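Request:
drive_tool([
  [-577,-69,-508,0,-71,0,85],
  [-577,-69,-508,0,-71,0,85],
  [-577,-69,-508,0,-71,0,85],
  [-577,-69,-508,0,-71,0,85],
  [-577,-69,-508,0,-71,0,85],
], squeeze=60)

```text
clock: 0.75
tcp_pos: [0.3436, -0.4199, 0.2539]
orientation: [-0.941, 1.556, -1.555]
contact_force: [1.9, -0.3, 0.0]
grip_width: 0.0851
```

```bash
python3 -c "
from h import *
goal(.62,0,.3,0)"
```

```text
shift [-500.2  -46.    49.8] turn [ 0.000e+00 -2.767e+01 -1.000e-02] tcp [ 0.3436 -0.4199  0.2539] F [ 1.9 -0.3  0. ] g 85.1 t 0.75
```

Request:
drive_tool([
  [-500,-46,50,0,-27.7,0,85],
  [-500,-46,50,0,-27.7,0,85],
  [-500,-46,50,0,-27.7,0,85],
  [-500,-46,50,0,-27.7,0,85],
  [-500,-46,50,0,-27.7,0,85],
])

```text
clock: 1.25
tcp_pos: [0.4804, -0.2121, 0.2769]
orientation: [-1.21, 1.208, -1.209]
contact_force: [0.7, -0.9, 0.1]
grip_width: 0.085
```

```bash
python3 -c "
from h import *
goal(.62,0,.3,0)"
```

```text
shift [-211.9  -23.1  139.9] turn [-0.02  0.08  0.02] tcp [ 0.4804 -0.2121  0.2769] F [ 0.7 -0.9  0.1] g 85.0 t 1.25
```

Request:
drive_tool([
  [-212,-23,140,0,0,0,85],
  [-212,-23,140,0,0,0,85],
  [-212,-23,140,0,0,0,85],
  [-212,-23,140,0,0,0,85],
  [-212,-23,140,0,0,0,85],
])

```text
clock: 1.75
tcp_pos: [0.6171, -0.0041, 0.2995]
orientation: [-1.21, 1.208, -1.209]
contact_force: [0.2, -0.1, -0.1]
grip_width: 0.085
```

```bash
python3 -c "
from h import *
goal(.62,0,.3,0)
c=cam('wrist');cv2.imwrite('pics/w1.png',c[0])
np.savez('w1.npz',K=c[1],R=c[2],t=c[3],im=c[0])
"
```

```text
shift [-4.1 -0.5  2.9] turn [-0.03  0.04  0.04] tcp [ 0.6171 -0.0041  0.2995] F [ 0.2 -0.1 -0.1] g 85.0 t 1.75
```

View pics/w1.png

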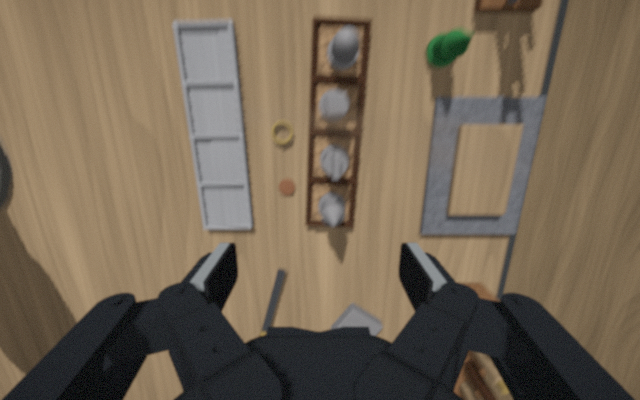

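The wrist view shows the tray on the left (180-250) and the rack in the middle (310-370). Top to bottom in the rack: dome, flat, ridge, cone. I'll overlay my estimates on both views to check them.

```bash
cat > ov.py <<'E'
from h import *
def ov(c,stakes,tray,rack,roi,s,out):
    im=cv2.resize(c[0][roi[1]:roi[3],roi[0]:roi[2]],None,fx=s,fy=s,interpolation=cv2.INTER_CUBIC)
    P=lambda p:((proj(c,p)-roi[:2]+.5)*s-.5)
    pl=lambda p,col:cv2.polylines(im,[(P(p)*8).round().astype(int)],1,col,1,cv2.LINE_AA,3)
    a=np.linspace(0,2*np.pi,40)
    for x,y in stakes:
        for z,rr,col in((.011,.022,(0,0,255)),(.059,.017,(0,255,255))): pl(np.c_[x+rr*np.cos(a),y+rr*np.sin(a),a*0+z],col)
    for (x,y,w) in(tray,rack):
        R=np.array([[np.cos(w),-np.sin(w)],[np.sin(w),np.cos(w)]])
        q=np.array([(-1,-1),(1,-1),(1,1),(-1,1)])*[.0405,.153]
        pl(np.c_[q@R.T+[x,y],np.full(4,.014)],(0,255,0))
        for b in(.1125,.0375,-.0375,-.1125):
            q=np.array([(-1,-1),(1,-1),(1,1),(-1,1)])*.0345+[0,b]
            pl(np.c_[q@R.T+[x,y],np.full(4,.014)],(255,255,0))
    cv2.imwrite(out,im)
E
python3 - <<'E'
from ov import *
d=np.load('w1.npz');cw=(d['im'],d['K'],d['R'],d['t'])
st=[(.6472,.1455),(.635,.0764),(.6362,-.0027),(.6333,-.0779)]
tr=(.4599,.033,.0225);rk=(.6384,.0360,-.044)
ov(cw,st,tr,rk,(165,5,385,240),2.5,'pics/o1w.png')
ov(cam('scene'),st,tr,rk,(235,130,435,260),3.5,'pics/o1s.png')
c=cam('top');ov(c,st,tr,rk,(195,165,400,345),3.3,'pics/o1t.png')
E
```

```text
(no output)
```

View pics/o1w.png

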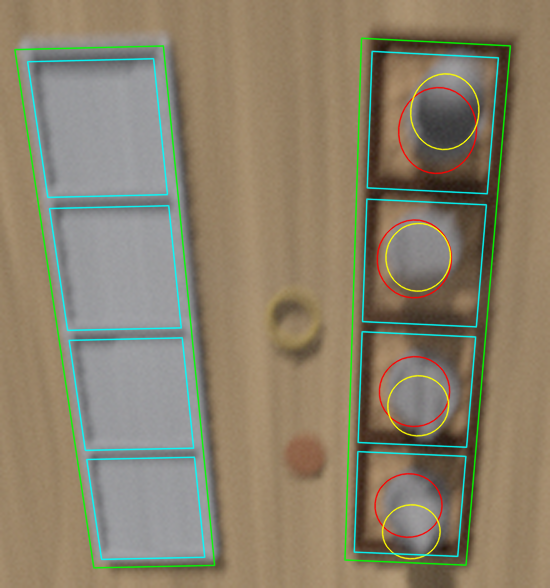

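View pics/o1s.png

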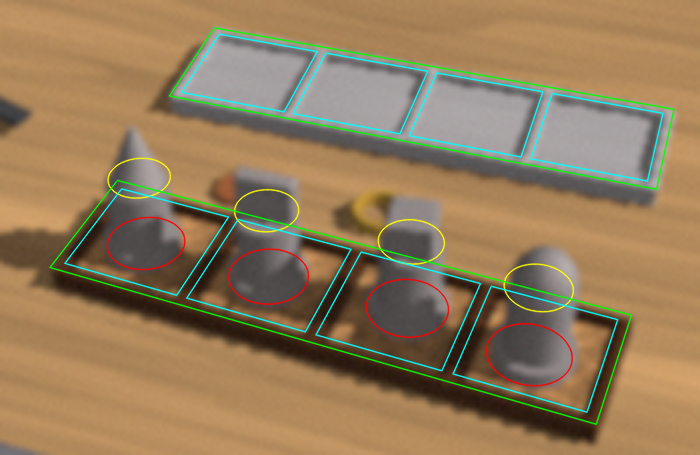

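View pics/o1t.png

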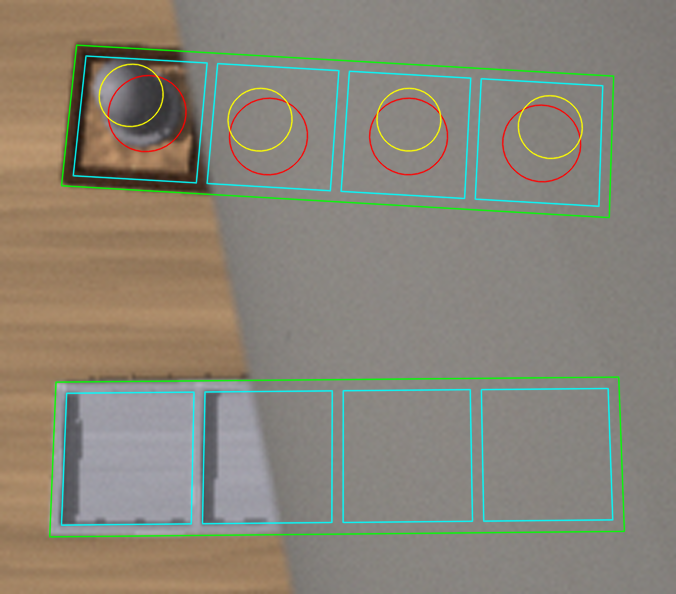

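The overlays agree to within a few mm, and the wrist frame was slightly motion-lagged. Next I hover over the dome.

Request:
drive_tool([
  [-150,100,26,0,0,0,85],
  [-150,100,26,0,0,0,85],
  [-150,100,26,0,0,0,85],
  [-150,100,26,0,0,0,85],
  [-150,140,26,0,0,0,85],
])

```text
clock: 2.4
tcp_pos: [0.6431, 0.1554, 0.1613]
orientation: [-1.207, 1.198, -1.197]
contact_force: [-0.2, 0.5, 0.6]
grip_width: 0.0849
```

Request:
drive_tool([
  [0,0,0,0,0,0,85],
  [0,0,0,0,0,0,85],
])

```text
clock: 2.6
tcp_pos: [0.643, 0.1541, 0.1615]
orientation: [-1.207, 1.199, -1.198]
contact_force: [-1.1, 0.5, 0.2]
grip_width: 0.085
```

Run:
```python
from ov import *
goal(.645,.148,.16,0)
c=cam('wrist')
np.savez('w2.npz',K=c[1],R=c[2],t=c[3],im=c[0])
st=[(.6472,.1455),(.635,.0764),(.6362,-.0027),(.6333,-.0779)]
tr=(.4599,.033,.0225);rk=(.6384,.0360,-.044)
ov(c,st,tr,rk,(0,0,640,400),1.25,'pics/o2w.png')
```

```text
shift [6.1 1.4 1.9] turn [-0.27  0.71 -0.34] tcp [0.643  0.1541 0.1615] F [-1.1  0.5  0.2] g 85.0 t 2.6
```

View pics/o2w.png

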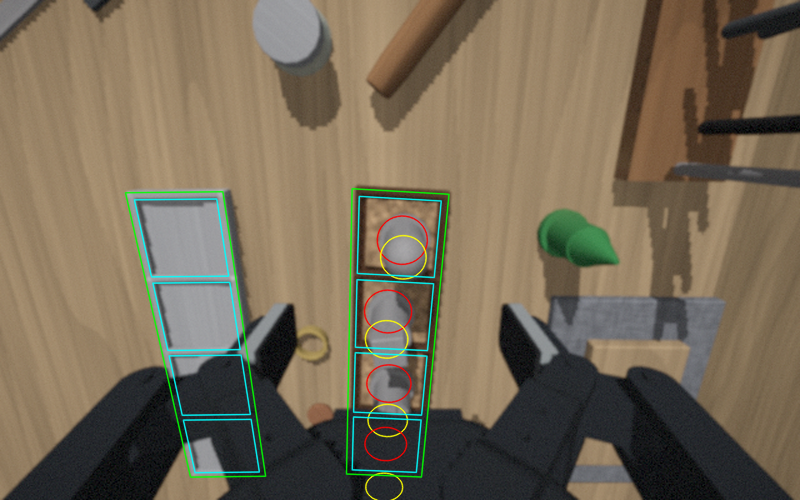

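Run:
```python
from ov import *
d=np.load('w2.npz');c=(d['im'],d['K'],d['R'],d['t'])
cv2.imwrite('pics/c2.png',cv2.resize(c[0][140:330,270:380],None,fx=3.15,fy=3.15,interpolation=cv2.INTER_CUBIC))
st=[(.6472,.1475),(.636,.0764),(.6362,-.0027),(.6333,-.0779)]
ov(c,st,(.4599,.033,.0225),(.6384,.0360,-.044),(270,140,380,330),3.15,'pics/o2b.png')
a,b=cv2.imread('pics/c2.png'),cv2.imread('pics/o2b.png')
cv2.imwrite('pics/c2b.png',np.hstack([a,b]))
```

```text
(no output)
```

View pics/c2b.png

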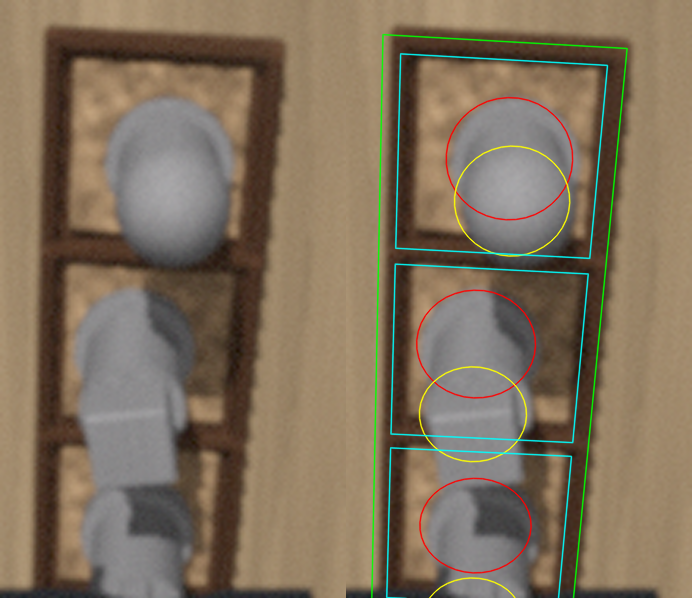

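Everything sits about 1.5 mm further +x than drawn. The dome is at about (0.6487, 0.148), so I descend.

Request:
drive_tool([
  [6,40,5.7,-0.3,0.7,-0.3,85],
  [6,80,5.7,-0.3,0.7,-0.3,85],
  [6,115,5.7,-0.3,0.7,-0.3,85],
  [6,135,5.7,-0.3,0.7,-0.3,85],
  [6,141,5.7,-0.3,0.7,-0.3,85],
])

```text
clock: 3.15
tcp_pos: [0.651, 0.1472, 0.0216]
orientation: [-1.207, 1.21, -1.212]
contact_force: [-0.2, -0.3, 0.1]
grip_width: 0.0847
```

```bash
python3 -c "
from h import *
goal(.6487,.148,.02,0)
c=cam('wrist');cv2.imwrite('pics/w3.png',c[0])
"
```

```text
shift [-0.8  1.6 -2.4] turn [-0.08 -0.15 -0.  ] tcp [0.651  0.1472 0.0216] F [-0.2 -0.3  0.1] g 84.7 t 3.15
```

View pics/w3.png

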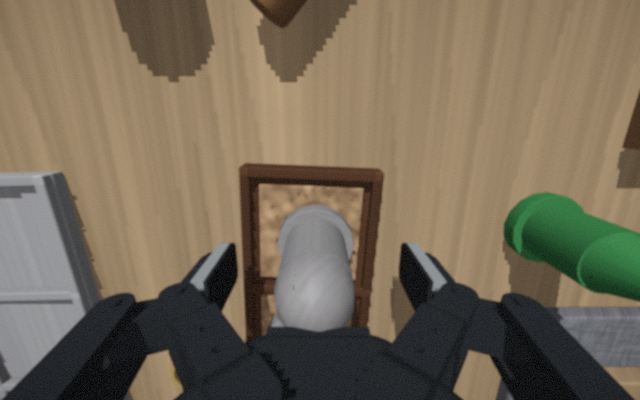

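The dome stake is centred between the pads (column 316), so I close.

Request:
drive_tool([
  [0,0,-1,0,0,0,36],
  [0,0,-1,0,0,0,30],
  [0,0,-1,0,0,0,25],
  [0,0,-1,0,0,0,25],
  [0,0,-1,0,0,0,25],
], squeeze=60)

```text
clock: 3.7
tcp_pos: [0.6507, 0.1478, 0.0235]
orientation: [-1.205, 1.209, -1.212]
contact_force: [-2.9, -0.6, 7.8]
grip_width: 0.0329
```

Request:
drive_tool([
  [0,0,0,0,0,0,25],
  [0,0,0,0,0,0,25],
  [0,0,0,0,0,0,25],
])

```text
clock: 4.0
tcp_pos: [0.6505, 0.1477, 0.0236]
orientation: [-1.206, 1.209, -1.212]
contact_force: [-2.6, -0.7, 0.6]
grip_width: 0.0325
```

```bash
python3 -c "
from h import *
goal(.6487,.148,.02,0)
c=cam('wrist');cv2.imwrite('pics/w4.png',c[0])
"
```

```text
shift [-0.3  3.6 -1.8] turn [-0.16 -0.14 -0.01] tcp [0.6505 0.1477 0.0236] F [-2.6 -0.7  0.6] g 32.5 t 4.0
```

View pics/w4.png

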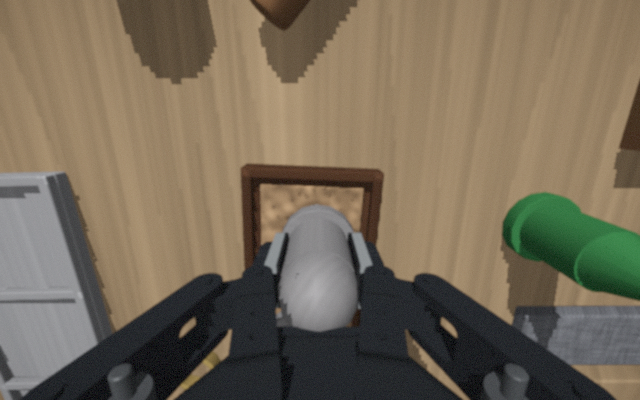

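Request:
drive_tool([
  [0,-12,0,0,0,0,25],
  [0,-40,0,0,0,0,25],
  [0,-75,0,0,0,0,25],
  [0,-110,0,0,0,0,25],
  [0,-125,0,0,0,0,25],
])

```text
clock: 4.55
tcp_pos: [0.6518, 0.1485, 0.1526]
orientation: [-1.201, 1.206, -1.213]
contact_force: [1.6, 0.9, -5.1]
grip_width: 0.0326
```

Request:
drive_tool([
  [20,0,-17,0,0,0,25],
  [50,0,-41,0,0,0,25],
  [85,0,-70,0,0,0,25],
  [120,0,-99,0,0,0,25],
  [150,0,-124,0,0,0,25],
])

```text
clock: 5.05
tcp_pos: [0.525, -0.0032, 0.1505]
orientation: [-1.203, 1.208, -1.214]
contact_force: [0.6, -0.1, -4.8]
grip_width: 0.0326
```

```bash
python3 -c "
from h import *
goal(.4625,-.0795,.145,0)
c=cam('wrist');cv2.imwrite('pics/w5.png',c[0])
"
```

```text
shift [ 76.5   5.1 -62.3] turn [-0.33 -0.17 -0.05] tcp [ 0.525  -0.0032  0.1505] F [ 0.6 -0.1 -4.8] g 32.6 t 5.05
```

View pics/w5.png

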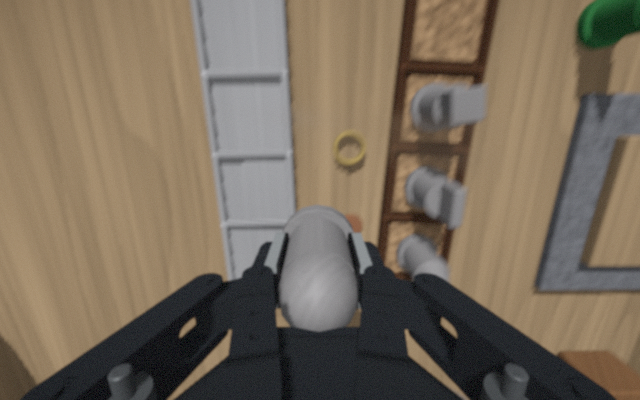

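Held upright with a clear path ahead. I continue to above the end bay.

Request:
drive_tool([
  [30,2,-25,-0.3,0,0,25],
  [60,4,-49,-0.3,0,0,25],
  [76.5,5,-62.3,-0.3,0,0,25],
  [76.5,5,-62.3,-0.3,0,0,25],
  [76.5,5,-62.3,-0.3,0,0,25],
])

```text
clock: 5.6
tcp_pos: [0.4572, -0.0858, 0.1447]
orientation: [-1.212, 1.218, -1.217]
contact_force: [0.3, 1.2, -4.8]
grip_width: 0.0327
```

Run:
```python
from ov import *
goal(.4625,-.0795,.0206,0)
c=cam('wrist')
tr=(.4599,.033,.0225);rk=(.6384,.0360,-.044)
ov(c,[],tr,rk,(0,0,640,400),1.25,'pics/o6w.png')
```

```text
shift [ -6.8 124.1   5.9] turn [ 0.33 -0.54  0.25] tcp [ 0.4572 -0.0858  0.1447] F [ 0.3  1.2 -4.8] g 32.7 t 5.6
```

View pics/o6w.png

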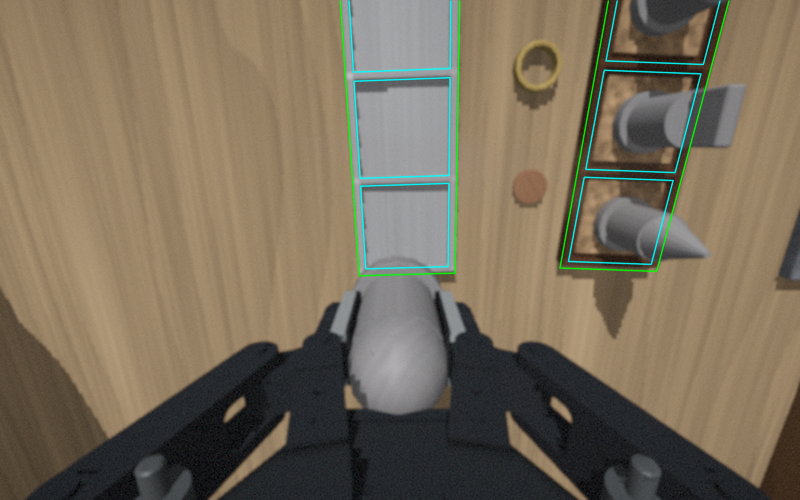

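The tray overlay matches. The arm overshot about 6 mm, which I correct during descent.

Request:
drive_tool([
  [-7,20,6,0.3,-0.5,0.2,25],
  [-7,50,6,0.3,-0.5,0.2,25],
  [-7,80,6,0.3,-0.5,0.2,25],
  [-7,95,6,0.3,-0.5,0.2,25],
  [-7,100,6,0.3,-0.5,0.2,25],
])

```text
clock: 6.15
tcp_pos: [0.4632, -0.0769, 0.0432]
orientation: [-1.212, 1.209, -1.205]
contact_force: [-0.0, -0.6, -4.6]
grip_width: 0.0327
```

Run:
```python
from ov import *
goal(.4625,-.0795,.0206,0)
c=cam('wrist')
tr=(.4599,.033,.0225);rk=(.6384,.0360,-.044)
ov(c,[],tr,rk,(0,0,640,400),1.25,'pics/o7w.png')
```

```text
shift [ 2.7 22.6 -0.7] turn [ 0.12  0.18 -0.05] tcp [ 0.4632 -0.0769  0.0432] F [-0.  -0.6 -4.6] g 32.7 t 6.15
```

View pics/o7w.png

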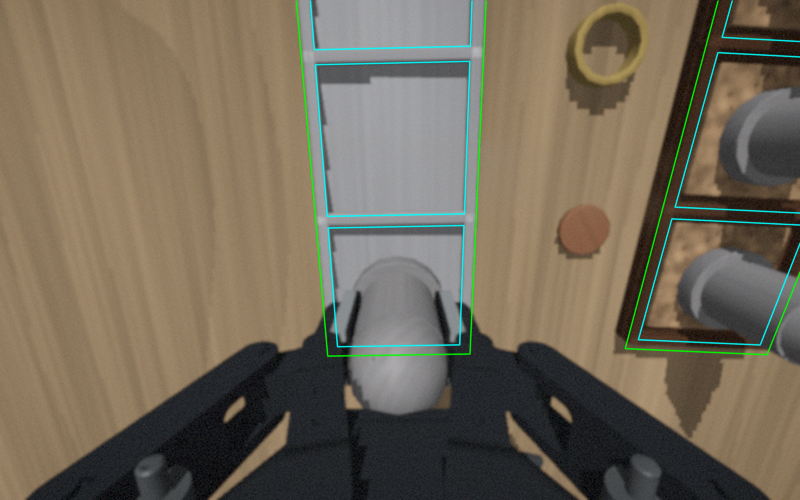

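Request:
drive_tool([
  [2,8,0,0,0,0,25],
  [2,15,0,0,0,0,25],
  [2,19,0,0,0,0,25],
  [2,21,0,0,0,0,25],
  [2,21.5,0,0,0,0,25],
])

```text
clock: 6.7
tcp_pos: [0.4635, -0.0791, 0.022]
orientation: [-1.211, 1.209, -1.206]
contact_force: [-0.8, -0.4, -4.5]
grip_width: 0.033
```

Request:
drive_tool([
  [0,0.3,0,0,0,0,25],
  [0,0.6,0,0,0,0,25],
])

```text
clock: 6.9
tcp_pos: [0.4637, -0.0791, 0.0217]
orientation: [-1.211, 1.208, -1.207]
contact_force: [0.5, 0.0, -4.9]
grip_width: 0.0329
```

Request:
drive_tool([
  [0,0.5,-1,0,0,0,25],
  [0,1,-1,0,0,0,25],
  [0,1.5,-1,0,0,0,25],
  [0,2,-1,0,0,0,25],
])

```text
clock: 7.3
tcp_pos: [0.4626, -0.0792, 0.0204]
orientation: [-1.211, 1.208, -1.207]
contact_force: [-5.7, 0.8, 16.9]
grip_width: 0.0325
```

Contact is made. I release gradually.

Request:
drive_tool([
  [0,-0.3,0,0,0,0,36],
  [0,-0.3,0,0,0,0,45],
  [0,-0.3,0,0,0,0,65],
  [0,-0.3,0,0,0,0,85],
  [0,-0.3,0,0,0,0,85],
])

```text
clock: 7.8
tcp_pos: [0.4628, -0.0792, 0.0207]
orientation: [-1.211, 1.208, -1.207]
contact_force: [-0.2, -0.9, -0.2]
grip_width: 0.084
```

Run:
```python
from ov import *
goal(.4625,-.0795,.0206,0)
c=cam('wrist')
tr=(.4599,.033,.0225);rk=(.6384,.0360,-.044)
ov(c,[],tr,rk,(0,0,640,400),1.25,'pics/o8w.png')
```

```text
shift [ 0.3  0.1 -0.3] turn [0.05 0.15 0.01] tcp [ 0.4628 -0.0792  0.0207] F [-0.2 -0.9 -0.2] g 84.0 t 7.8
```

View pics/o8w.png

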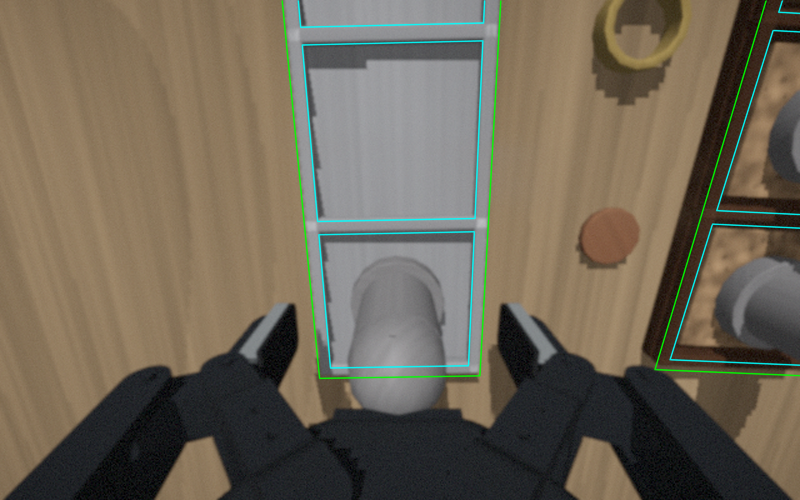

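The dome stands centred and free. I lift and go to the flat stake at about (0.638, 0.076).

Request:
drive_tool([
  [0,-40,0,0,0,0,85],
  [0,-85,0,0,0,0,85],
  [0,-125,0,0,0,0,85],
  [-30,-135,34,0,0,0,85],
  [-60,-135,68,0,0,0,85],
])

```text
clock: 8.35
tcp_pos: [0.5327, -0.0201, 0.1585]
orientation: [-1.207, 1.207, -1.214]
contact_force: [0.5, 0.1, 0.1]
grip_width: 0.0851
```

Request:
drive_tool([
  [-30,0,34,0,0,0,85],
  [-60,0,68,0,0,0,85],
  [-80,0,90,0,0,0,85],
  [-88,0,100,0,0,0,85],
  [-88,0,100,0,0,0,85],
])

```text
clock: 8.85
tcp_pos: [0.6333, 0.0691, 0.1582]
orientation: [-1.207, 1.206, -1.212]
contact_force: [-1.2, -0.3, 0.2]
grip_width: 0.0852
```

Run:
```python
from ov import *
goal(.638,.0764,.02,0)
c=cam('wrist')
tr=(.4599,.033,.0225);rk=(.640,.0360,-.044)
ov(c,[(.638,.0764)],tr,rk,(0,0,640,400),1.25,'pics/o9w.png')
```

```text
shift [ -7.5 138.2   4.2] turn [-0.2  -0.    0.07] tcp [0.6333 0.0691 0.1582] F [-1.2 -0.3  0.2] g 85.2 t 8.85
```

View pics/o9w.png

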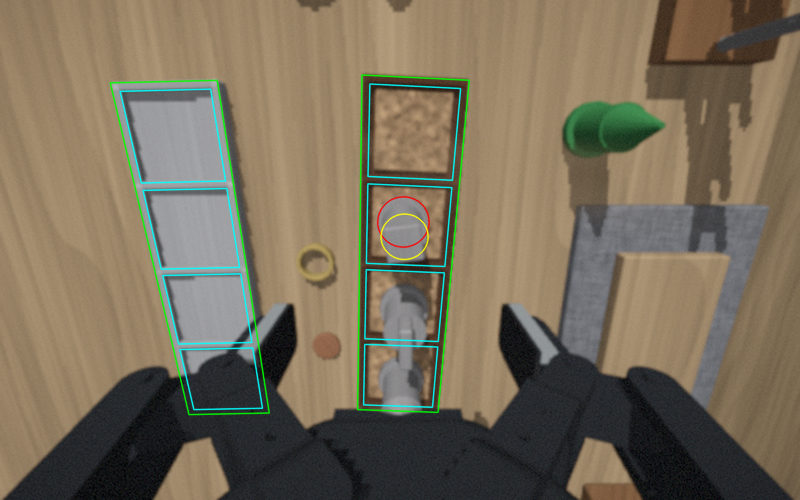

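Request:
drive_tool([
  [-7.5,35,4,-0.2,0,0,85],
  [-7.5,80,4,-0.2,0,0,85],
  [-7.5,115,4,-0.2,0,0,85],
  [-7.5,132,4,-0.2,0,0,85],
  [-7.5,137,4,-0.2,0,0,85],
])

```text
clock: 9.4
tcp_pos: [0.6348, 0.0726, 0.0194]
orientation: [-1.214, 1.213, -1.212]
contact_force: [-0.4, -0.3, 0.2]
grip_width: 0.0851
```

Run:
```python
from ov import *
goal(.638,.0764,.02,0)
c=cam('wrist')
tr=(.4599,.033,.0225);rk=(.640,.0360,-.044)
ov(c,[(.638,.0764)],tr,rk,(0,0,640,400),1.25,'pics/o10w.png')
```

```text
shift [-3.8 -0.6  3.2] turn [ 0.26 -0.16  0.23] tcp [0.6348 0.0726 0.0194] F [-0.4 -0.3  0.2] g 85.1 t 9.4
```

View pics/o10w.png

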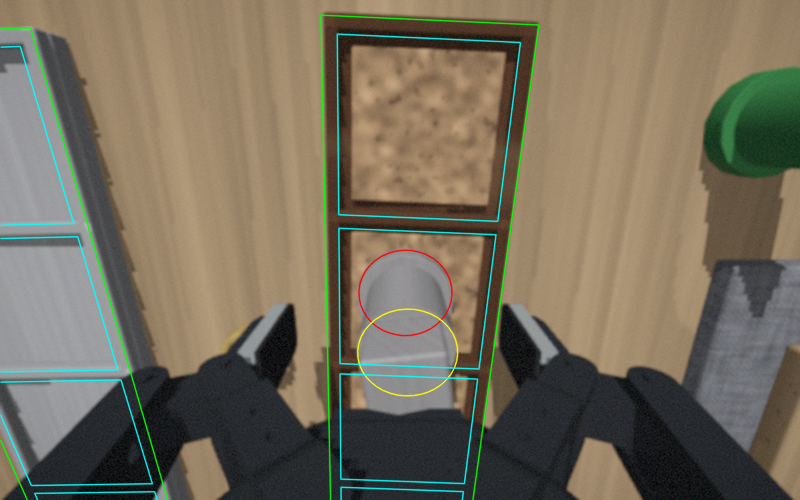

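The flat stake is about 3 mm off the finger centre. I nudge, then close.

Request:
drive_tool([
  [-3,-0.5,3,0.2,-0.2,0.2,85],
  [-3,-0.5,3,0.2,-0.2,0.2,60],
  [-3,-0.5,3,0.2,-0.2,0.2,36],
  [-3,-0.5,3,0.2,-0.2,0.2,25],
  [-3,-0.5,3,0.2,-0.2,0.2,25],
])

```text
clock: 9.95
tcp_pos: [0.639, 0.0763, 0.0217]
orientation: [-1.209, 1.208, -1.209]
contact_force: [-2.8, -0.2, 3.6]
grip_width: 0.0331
```

Request:
drive_tool([
  [0,0,0,0,0,0,25],
  [0,0,0,0,0,0,25],
  [0,0,0,0,0,0,25],
  [0,0,0,0,0,0,25],
])

```text
clock: 10.35
tcp_pos: [0.6389, 0.0761, 0.0217]
orientation: [-1.209, 1.208, -1.209]
contact_force: [-1.4, 0.1, 0.7]
grip_width: 0.0326
```

```bash
python3 -c "
from h import *
goal(.638,.0764,.02,0)
c=cam('wrist');cv2.imwrite('pics/w11.png',c[0])
"
```

```text
shift [-0.3  1.7 -0.9] turn [-0.06  0.04  0.01] tcp [0.6389 0.0761 0.0217] F [-1.4  0.1  0.7] g 32.6 t 10.35
```

View pics/w11.png

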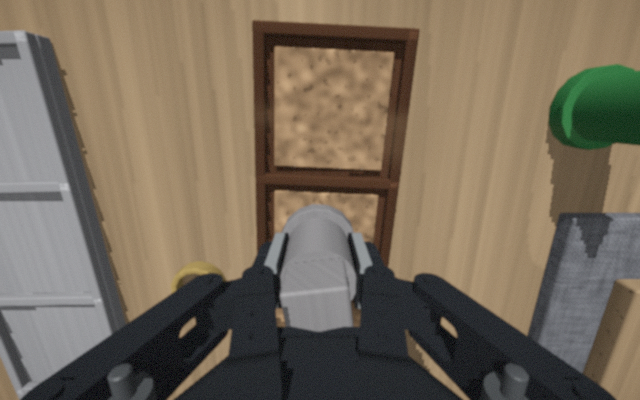

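Request:
drive_tool([
  [0,-12,0,0,0,0,25],
  [0,-45,0,0,0,0,25],
  [0,-85,0,0,0,0,25],
  [0,-115,0,0,0,0,25],
  [0,-125,0,0,0,0,25],
])

```text
clock: 10.9
tcp_pos: [0.6407, 0.077, 0.1508]
orientation: [-1.204, 1.204, -1.211]
contact_force: [0.7, 1.0, -3.0]
grip_width: 0.0325
```

Request:
drive_tool([
  [10,0,-22,0,0,0,25],
  [28,0,-62,0,0,0,25],
  [46,0,-102,0,0,0,25],
  [64,0,-142,0,0,0,25],
  [78,0,-170,0,0,0,25],
])

```text
clock: 11.4
tcp_pos: [0.4669, -0.0026, 0.1482]
orientation: [-1.207, 1.206, -1.211]
contact_force: [0.5, -0.4, -3.8]
grip_width: 0.0328
```

Request:
drive_tool([
  [0,0,0,0,0,0,25],
  [0,0,0,0,0,0,25],
])

```text
clock: 11.6
tcp_pos: [0.4659, -0.0033, 0.1477]
orientation: [-1.208, 1.207, -1.211]
contact_force: [1.4, 0.2, -2.7]
grip_width: 0.0323
```

Run:
```python
from ov import *
goal(.461,-.0045,.0187,0)
c=cam('wrist')
tr=(.4599,.033,.0225);rk=(.640,.0360,-.044)
ov(c,[],tr,rk,(0,0,640,400),1.25,'pics/o12w.png')
```

```text
shift [  1.2 129.   -5.2] turn [-0.14 -0.03  0.04] tcp [ 0.4659 -0.0033  0.1477] F [ 1.4  0.2 -2.7] g 32.3 t 11.6
```

View pics/o12w.png

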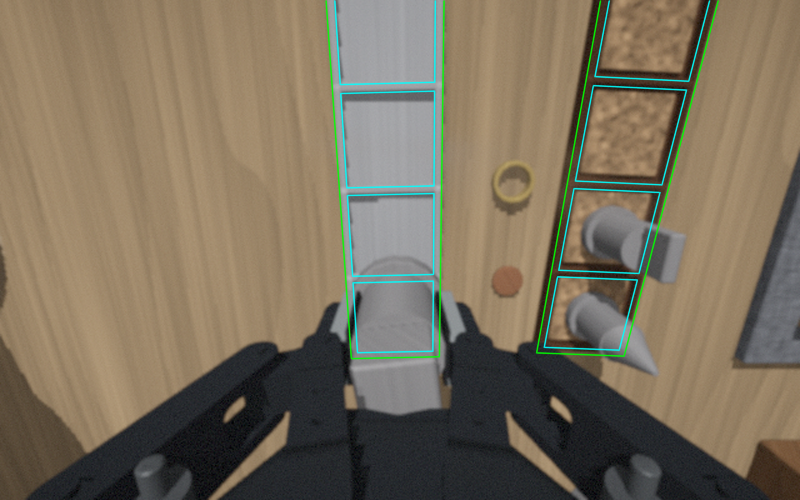

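Request:
drive_tool([
  [1,25,-5,-0.1,0,0,25],
  [1,60,-5,-0.1,0,0,25],
  [1,90,-5,-0.1,0,0,25],
  [1,108,-5,-0.1,0,0,25],
  [1,113,-5,-0.1,0,0,25],
])

```text
clock: 12.15
tcp_pos: [0.4626, -0.0024, 0.033]
orientation: [-1.21, 1.209, -1.207]
contact_force: [-0.4, 0.3, -3.1]
grip_width: 0.0325
```

Run:
```python
from ov import *
goal(.461,-.0045,.0187,0)
c=cam('wrist')
tr=(.4599,.033,.0225);rk=(.640,.0360,-.044)
ov(c,[],tr,rk,(0,0,640,400),1.25,'pics/o13w.png')
```

```text
shift [ 2.1 14.3 -1.6] turn [ 0.04  0.09 -0.07] tcp [ 0.4626 -0.0024  0.033 ] F [-0.4  0.3 -3.1] g 32.5 t 12.15
```

View pics/o13w.png

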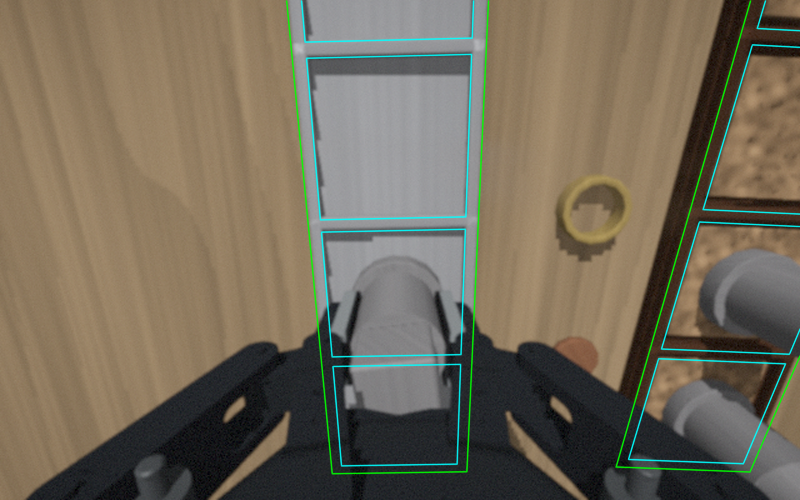

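Request:
drive_tool([
  [2,6,-1.5,0,0,0,25],
  [2,10,-1.5,0,0,0,25],
  [2,12,-1.5,0,0,0,25],
  [2,13,-1.5,0,0,0,25],
  [2,14,-1.5,0,0,0,25],
])

```text
clock: 12.7
tcp_pos: [0.4617, -0.0044, 0.0198]
orientation: [-1.208, 1.208, -1.208]
contact_force: [0.1, -0.6, -2.8]
grip_width: 0.0328
```

Request:
drive_tool([
  [0,0.5,0,0,0,0,25],
  [0,1,0,0,0,0,25],
  [0,1,0,0,0,0,25],
])

```text
clock: 13.0
tcp_pos: [0.4617, -0.0045, 0.0188]
orientation: [-1.208, 1.208, -1.208]
contact_force: [-0.4, -0.1, -2.9]
grip_width: 0.033
```

Request:
drive_tool([
  [0,0.4,0,0,0,0,25],
  [0,0.8,0,0,0,0,25],
  [0,1.2,0,0,0,0,25],
  [0,1.2,0,0,0,0,25],
])

```text
clock: 13.4
tcp_pos: [0.4618, -0.0045, 0.0186]
orientation: [-1.209, 1.207, -1.209]
contact_force: [-4.0, -1.5, 12.5]
grip_width: 0.0329
```

Request:
drive_tool([
  [0,-0.3,0,0,0,0,36],
  [0,-0.3,0,0,0,0,45],
  [0,-0.3,0,0,0,0,65],
  [0,-0.3,0,0,0,0,85],
  [0,-0.3,0,0,0,0,85],
])

```text
clock: 13.9
tcp_pos: [0.4618, -0.0044, 0.0188]
orientation: [-1.209, 1.207, -1.209]
contact_force: [0.0, -0.5, -0.2]
grip_width: 0.0842
```

Request:
drive_tool([
  [0,-40,0,0,0,0,85],
  [0,-85,0,0,0,0,85],
  [0,-125,0,0,0,0,85],
  [0,-135,34,0,0,0,85],
  [0,-135,75,0,0,0,85],
])

```text
clock: 14.4
tcp_pos: [0.5381, -0.0049, 0.1568]
orientation: [-1.206, 1.204, -1.212]
contact_force: [1.0, -0.5, 0.5]
grip_width: 0.0849
```

Run:
```python
from ov import *
goal(.638,-.002,.155,0)
c=cam('wrist')
tr=(.4599,.033,.0225);rk=(.640,.0360,-.044)
ov(c,[],tr,rk,(0,0,640,400),1.25,'pics/o14w.png')
```

```text
shift [-2.8  2.3 99.9] turn [-0.33  0.05  0.08] tcp [ 0.5381 -0.0049  0.1568] F [ 1.  -0.5  0.5] g 84.9 t 14.4
```

View pics/o14w.png

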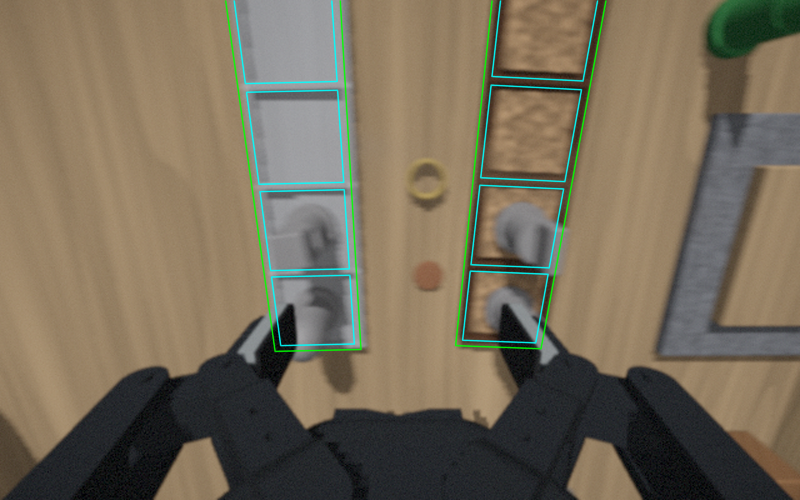

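The flat stake is standing in its bay. On to the ridge.

Request:
drive_tool([
  [-3,2,35,-0.3,0,0,85],
  [-3,2,75,-0.3,0,0,85],
  [-3,2,98,-0.3,0,0,85],
  [-3,2,100,-0.3,0,0,85],
  [-3,2,100,-0.3,0,0,85],
])

```text
clock: 14.95
tcp_pos: [0.6446, -0.0016, 0.1544]
orientation: [-1.205, 1.208, -1.21]
contact_force: [-0.6, 0.1, -0.7]
grip_width: 0.0853
```

Run:
```python
from ov import *
goal(.638,-.002,.0205,0)
c=cam('wrist')
tr=(.4599,.033,.0225);rk=(.640,.0360,-.044)
ov(c,[(.638,-.002)],tr,rk,(0,0,640,400),1.25,'pics/o15w.png')
```

```text
shift [  0.6 133.9  -7.1] turn [-0.23 -0.03 -0.1 ] tcp [ 0.6446 -0.0016  0.1544] F [-0.6  0.1 -0.7] g 85.3 t 14.95
```

View pics/o15w.png

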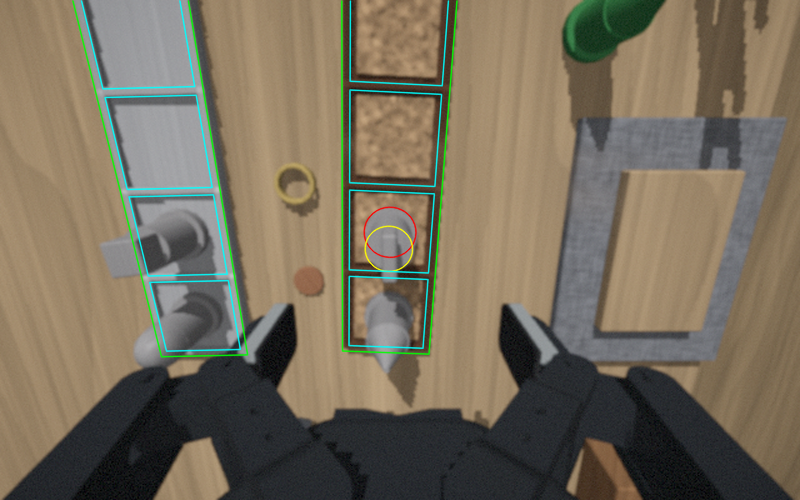

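Request:
drive_tool([
  [0.5,35,-7,-0.2,0,0,85],
  [0.5,80,-7,-0.2,0,0,85],
  [0.5,115,-7,-0.2,0,0,85],
  [0.5,130,-7,-0.2,0,0,85],
  [0.5,133,-7,-0.2,0,0,85],
])

```text
clock: 15.5
tcp_pos: [0.6355, -0.0022, 0.0201]
orientation: [-1.211, 1.212, -1.207]
contact_force: [0.3, -0.8, 0.4]
grip_width: 0.0851
```

Run:
```python
from ov import *
goal(.638,-.002,.0205,0)
c=cam('wrist')
tr=(.4599,.033,.0225);rk=(.640,.0360,-.044)
ov(c,[(.638,-.002)],tr,rk,(0,0,640,400),1.25,'pics/o16w.png')
```

```text
shift [-0.2 -0.4  2.5] turn [ 0.19  0.   -0.07] tcp [ 0.6355 -0.0022  0.0201] F [ 0.3 -0.8  0.4] g 85.1 t 15.5
```

View pics/o16w.png

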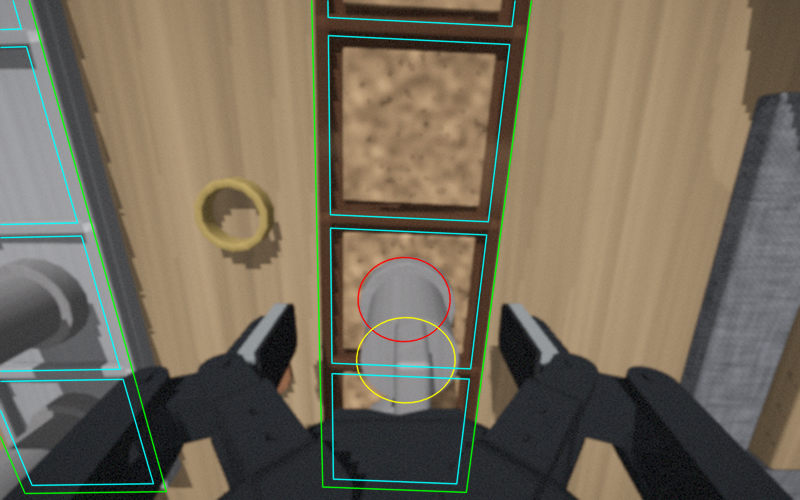

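Request:
drive_tool([
  [1,-0.5,2.5,0.2,0,0,85],
  [1,-0.5,2.5,0.2,0,0,60],
  [1,-0.5,2.5,0.2,0,0,36],
  [1,-0.5,2.5,0.2,0,0,25],
  [1,-0.5,2.5,0.2,0,0,25],
])

```text
clock: 16.05
tcp_pos: [0.6398, -0.0029, 0.0227]
orientation: [-1.205, 1.207, -1.21]
contact_force: [-0.3, 0.3, 2.0]
grip_width: 0.0327
```

Request:
drive_tool([
  [0,0,0,0,0,0,25],
  [0,0,0,0,0,0,25],
  [0,0,0,0,0,0,25],
  [0,0,0,0,0,0,25],
])

```text
clock: 16.45
tcp_pos: [0.6397, -0.003, 0.0227]
orientation: [-1.206, 1.207, -1.21]
contact_force: [-0.9, 0.1, 1.5]
grip_width: 0.0325
```

```bash
python3 -c "
from h import *
goal(.638,-.002,.02,0)
c=cam('wrist');cv2.imwrite('pics/w17.png',c[0])
"
```

```text
shift [-1.   2.7 -1.7] turn [-0.2  -0.01 -0.07] tcp [ 0.6397 -0.003   0.0227] F [-0.9  0.1  1.5] g 32.5 t 16.45
```

View pics/w17.png

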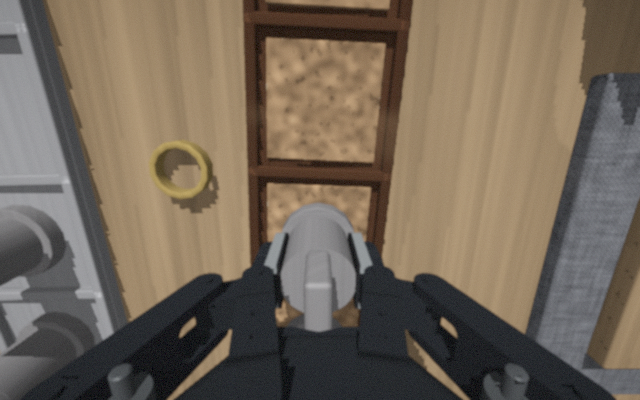

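The ridge is gripped. I lift and carry it to bay +37.5 at (0.4595, 0.0705).

Request:
drive_tool([
  [0,-12,0,0,0,0,25],
  [0,-45,0,0,0,0,25],
  [0,-85,0,0,0,0,25],
  [0,-115,0,0,0,0,25],
  [0,-125,0,0,0,0,25],
])

```text
clock: 17.0
tcp_pos: [0.641, -0.0027, 0.1516]
orientation: [-1.201, 1.203, -1.212]
contact_force: [-0.0, -0.3, -3.5]
grip_width: 0.033
```

Request:
drive_tool([
  [-10,0,-22,0,0,0,25],
  [-26,0,-62,0,0,0,25],
  [-42,0,-102,0,0,0,25],
  [-58,0,-142,0,0,0,25],
  [-73,0,-176,0,0,0,25],
])

```text
clock: 17.5
tcp_pos: [0.4617, 0.0705, 0.1489]
orientation: [-1.204, 1.205, -1.211]
contact_force: [0.9, 0.9, -4.0]
grip_width: 0.0326
```

Request:
drive_tool([
  [0,0,0,0,0,0,25],
  [0,0,0,0,0,0,25],
])

```text
clock: 17.7
tcp_pos: [0.4603, 0.0704, 0.1483]
orientation: [-1.207, 1.204, -1.21]
contact_force: [-0.1, -0.8, -2.8]
grip_width: 0.0329
```

Run:
```python
from ov import *
goal(.4595,.0705,.0197,0)
c=cam('wrist')
tr=(.4599,.033,.0225);rk=(.640,.0360,-.044)
ov(c,[],tr,rk,(0,0,640,400),1.25,'pics/o18w.png')
```

```text
shift [-1.000e-01  1.286e+02 -1.400e+00] turn [-0.28  0.11  0.01] tcp [0.4603 0.0704 0.1483] F [-0.1 -0.8 -2.8] g 32.9 t 17.7
```

View pics/o18w.png

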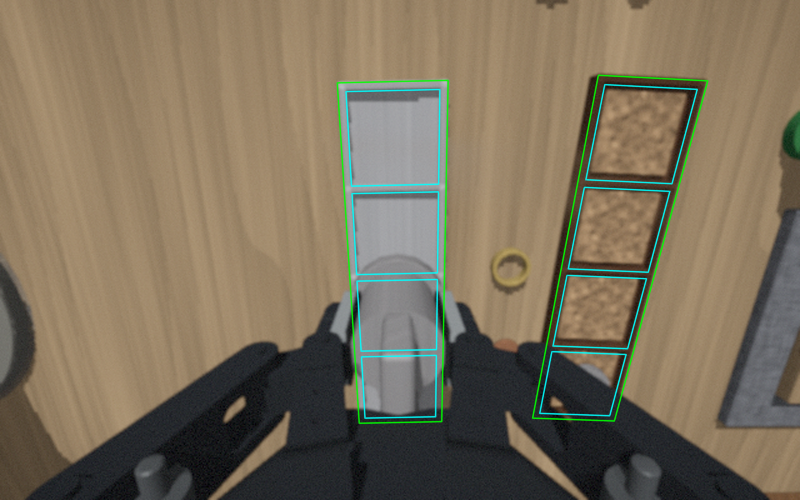

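Request:
drive_tool([
  [0,25,-1,-0.3,0,0,25],
  [0,60,-1,-0.3,0,0,25],
  [0,90,-1,-0.3,0,0,25],
  [0,108,-1,-0.3,0,0,25],
  [0,113,-1,-0.3,0,0,25],
])

```text
clock: 18.25
tcp_pos: [0.4612, 0.0694, 0.0333]
orientation: [-1.21, 1.212, -1.208]
contact_force: [-0.7, -0.3, -3.8]
grip_width: 0.0329
```

Run:
```python
from ov import *
goal(.4595,.0705,.0197,0)
c=cam('wrist')
tr=(.4599,.033,.0225);rk=(.640,.0360,-.044)
ov(c,[],tr,rk,(0,0,640,400),1.25,'pics/o19w.png')
```

```text
shift [-1.1 13.6 -1.6] turn [ 0.15 -0.06 -0.02] tcp [0.4612 0.0694 0.0333] F [-0.7 -0.3 -3.8] g 32.9 t 18.25
```

View pics/o19w.png

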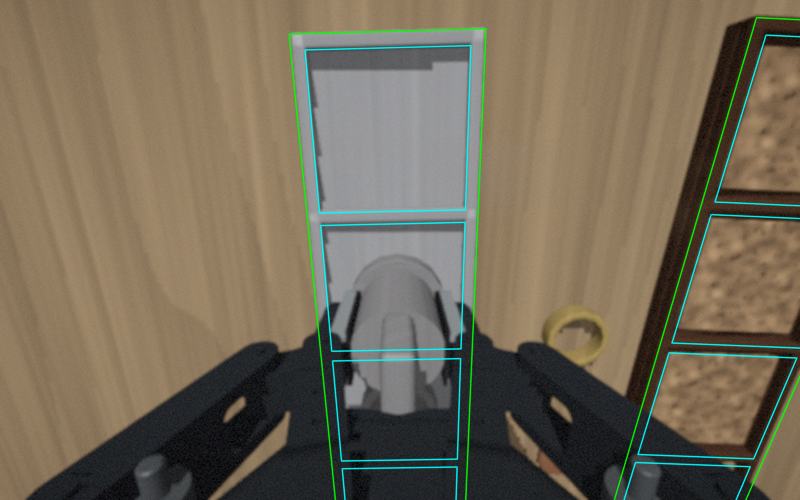

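Request:
drive_tool([
  [-1,6,-1.5,0,0,0,25],
  [-1,10,-1.5,0,0,0,25],
  [-1,12,-1.5,0,0,0,25],
  [-1,13,-1.5,0,0,0,25],
  [-1,13.5,-1.5,0,0,0,25],
])

```text
clock: 18.8
tcp_pos: [0.4602, 0.0707, 0.0206]
orientation: [-1.209, 1.211, -1.209]
contact_force: [0.0, 0.0, -3.6]
grip_width: 0.0328
```

Request:
drive_tool([
  [0,0.5,0,0,0,0,25],
  [0,1,0,0,0,0,25],
  [0,1.5,0,0,0,0,25],
  [0,1.5,0,0,0,0,25],
])

```text
clock: 19.2
tcp_pos: [0.4604, 0.0707, 0.0196]
orientation: [-1.209, 1.21, -1.209]
contact_force: [-1.7, -0.6, 3.6]
grip_width: 0.0328
```

Contact again. Release, lift, and head to the cone at about (0.635, -0.078).

Request:
drive_tool([
  [0,0.1,0,0,0,0,36],
  [0,0,0,0,0,0,45],
  [0,0,0,0,0,0,65],
  [0,0,0,0,0,0,85],
  [0,0,0,0,0,0,85],
])

```text
clock: 19.7
tcp_pos: [0.4604, 0.0707, 0.0196]
orientation: [-1.209, 1.21, -1.209]
contact_force: [0.6, 0.9, 0.2]
grip_width: 0.0848
```

Request:
drive_tool([
  [0,-40,0,0,0,0,85],
  [0,-85,0,0,0,0,85],
  [0,-125,0,0,0,0,85],
  [30,-135,34,0,0,0,85],
  [62,-135,72,0,0,0,85],
])

```text
clock: 20.2
tcp_pos: [0.5344, 0.009, 0.1578]
orientation: [-1.207, 1.204, -1.21]
contact_force: [1.6, 0.9, 0.6]
grip_width: 0.0854
```

Request:
drive_tool([
  [28,0,33,0,0,0,85],
  [60,0,70,0,0,0,85],
  [80,0,92,0,0,0,85],
  [87,0,102,0,0,0,85],
  [87,0,102,0,0,0,85],
])

```text
clock: 20.7
tcp_pos: [0.637, -0.0786, 0.1577]
orientation: [-1.206, 1.205, -1.211]
contact_force: [0.2, 0.2, -0.1]
grip_width: 0.0851
```

Run:
```python
from ov import *
goal(.635,-.078,.0205,0)
c=cam('wrist')
tr=(.4599,.033,.0225);rk=(.640,.0360,-.044)
ov(c,[(.635,-.078)],tr,rk,(0,0,640,400),1.25,'pics/o20w.png')
```

```text
shift [ -0.6 137.2  -2.6] turn [-0.26  0.03 -0.  ] tcp [ 0.637  -0.0786  0.1577] F [ 0.2  0.2 -0.1] g 85.1 t 20.7
```

View pics/o20w.png

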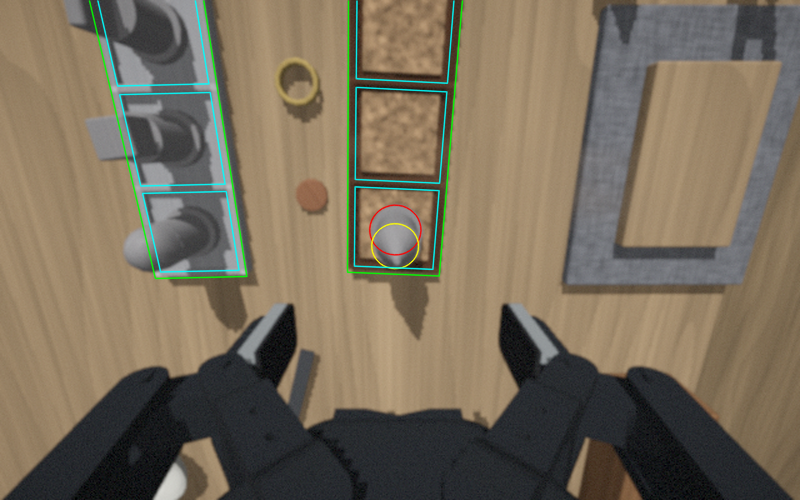

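The cone tip (z 0.095) would touch the gripper body if the TCP went down to 0.02, so I grip this one higher with the TCP at about 0.029.

Request:
drive_tool([
  [0,35,-2.5,-0.3,0,0,85],
  [0,75,-2.5,-0.3,0,0,85],
  [0,108,-2.5,-0.3,0,0,85],
  [0,124,-2.5,-0.3,0,0,85],
  [0,127,-2.5,-0.3,0,0,85],
])

```text
clock: 21.25
tcp_pos: [0.6319, -0.0751, 0.0293]
orientation: [-1.214, 1.21, -1.202]
contact_force: [-0.1, 0.5, -0.1]
grip_width: 0.0851
```

Run:
```python
from ov import *
goal(.635,-.078,.029,0)
c=cam('wrist')
tr=(.4599,.033,.0225);rk=(.640,.0360,-.044)
ov(c,[(.635,-.078)],tr,rk,(0,0,640,400),1.25,'pics/o21w.png')
```

```text
shift [2.9 0.3 3.1] turn [ 0.3   0.29 -0.08] tcp [ 0.6319 -0.0751  0.0293] F [-0.1  0.5 -0.1] g 85.1 t 21.25
```

View pics/o21w.png

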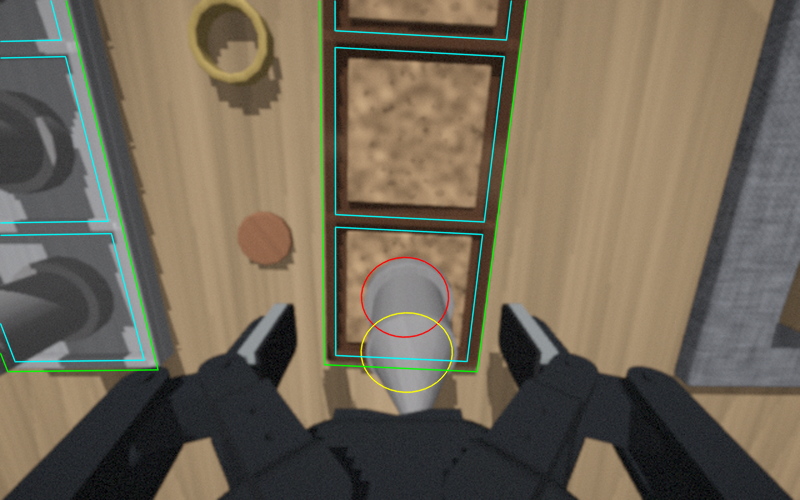

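Request:
drive_tool([
  [3,0,3,0.3,0.3,0,85],
  [3,0,3,0.3,0.3,0,60],
  [3,0,3,0.3,0.3,0,36],
  [3,0,3,0.3,0.3,0,25],
  [3,0,3,0.3,0.3,0,25],
])

```text
clock: 21.8
tcp_pos: [0.6368, -0.0785, 0.0314]
orientation: [-1.205, 1.208, -1.211]
contact_force: [-0.7, 0.4, 2.8]
grip_width: 0.0322
```

Request:
drive_tool([
  [0,0,0,0,0,0,25],
  [0,0,0,0,0,0,25],
  [0,0,0,0,0,0,25],
  [0,0,0,0,0,0,25],
])

```text
clock: 22.2
tcp_pos: [0.6368, -0.0785, 0.0314]
orientation: [-1.205, 1.208, -1.211]
contact_force: [0.3, 0.3, 0.5]
grip_width: 0.0325
```

```bash
python3 -c "
from h import *
goal(.635,-.078,.029,0)
c=cam('wrist');cv2.imwrite('pics/w22.png',c[0])
"
```

```text
shift [-0.5  2.4 -1.8] turn [-0.22 -0.06 -0.06] tcp [ 0.6368 -0.0785  0.0314] F [0.3 0.3 0.5] g 32.5 t 22.2
```

View pics/w22.png

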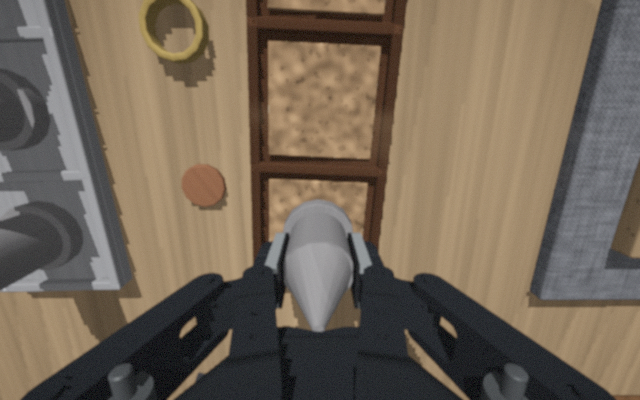

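The cone is gripped cleanly. I lift and carry it to bay +112.5 at (0.458, 0.1455).

Request:
drive_tool([
  [0,-12,0,0,0,0,25],
  [0,-45,0,0,0,0,25],
  [0,-85,0,0,0,0,25],
  [0,-115,0,0,0,0,25],
  [0,-128,0,0,0,0,25],
])

```text
clock: 22.75
tcp_pos: [0.6375, -0.0784, 0.1628]
orientation: [-1.202, 1.204, -1.213]
contact_force: [0.7, 0.5, -4.4]
grip_width: 0.0321
```

Request:
drive_tool([
  [-15,0,-12,0,0,0,25],
  [-45,0,-36,0,0,0,25],
  [-80,0,-64,0,0,0,25],
  [-115,0,-92,0,0,0,25],
  [-145,0,-116,0,0,0,25],
])

```text
clock: 23.25
tcp_pos: [0.5189, 0.0682, 0.161]
orientation: [-1.205, 1.205, -1.211]
contact_force: [-0.1, 1.0, -4.8]
grip_width: 0.0321
```

```bash
python3 -c "
from h import *
goal(.458,.1455,.157,0)
"
```

```text
shift [-77.3   3.7 -60.9] turn [-0.31  0.01 -0.04] tcp [0.5189 0.0682 0.161 ] F [-0.1  1.  -4.8] g 32.1 t 23.25
```

Request:
drive_tool([
  [-28,3,-23,-0.3,0,0,25],
  [-52,3,-42,-0.3,0,0,25],
  [-67,3,-54,-0.3,0,0,25],
  [-73,3,-58,-0.3,0,0,25],
  [-74,3,-58,-0.3,0,0,25],
])

```text
clock: 23.75
tcp_pos: [0.4602, 0.1423, 0.1574]
orientation: [-1.21, 1.209, -1.208]
contact_force: [0.7, -0.5, -4.2]
grip_width: 0.0323
```

Request:
drive_tool([
  [0,0,0,0,0,0,25],
  [0,0,0,0,0,0,25],
])

```text
clock: 23.95
tcp_pos: [0.4608, 0.1411, 0.1571]
orientation: [-1.21, 1.21, -1.209]
contact_force: [-0.4, 0.2, -5.0]
grip_width: 0.0322
```

Run:
```python
from ov import *
goal(.458,.1455,.0284,0)
c=cam('wrist')
tr=(.4599,.033,.0225);rk=(.640,.0360,-.044)
ov(c,[],tr,rk,(0,0,640,400),1.25,'pics/o23w.png')
```

```text
shift [ -4.4 128.7  -2.7] turn [ 0.06 -0.02  0.02] tcp [0.4608 0.1411 0.1571] F [-0.4  0.2 -5. ] g 32.2 t 23.95
```

View pics/o23w.png

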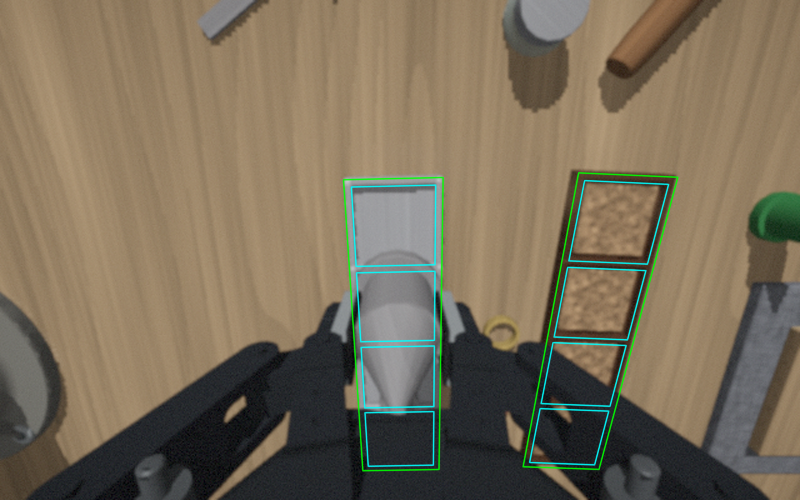

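Request:
drive_tool([
  [-4,25,-2.5,0,0,0,25],
  [-4,60,-2.5,0,0,0,25],
  [-4,90,-2.5,0,0,0,25],
  [-4,108,-2.5,0,0,0,25],
  [-4,113,-2.5,0,0,0,25],
])

```text
clock: 24.5
tcp_pos: [0.4573, 0.144, 0.0421]
orientation: [-1.213, 1.213, -1.209]
contact_force: [-0.1, -0.1, -4.8]
grip_width: 0.032
```

Run:
```python
from ov import *
goal(.458,.1455,.0284,0)
c=cam('wrist')
tr=(.4599,.033,.0225);rk=(.640,.0360,-.044)
ov(c,[],tr,rk,(0,0,640,400),1.25,'pics/o24w.png')
```

```text
shift [-1.5 13.7  0.7] turn [ 0.26 -0.09  0.08] tcp [0.4573 0.144  0.0421] F [-0.1 -0.1 -4.8] g 32.0 t 24.5
```

View pics/o24w.png

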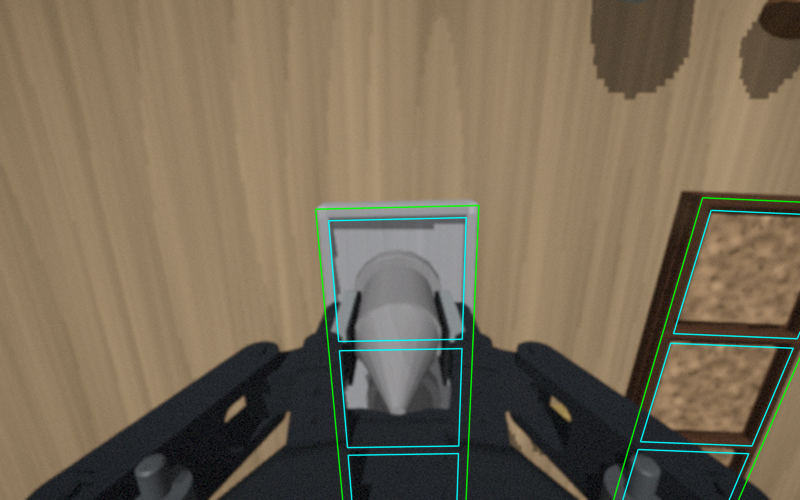

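Request:
drive_tool([
  [-2.5,6,0.7,0.2,0,0,25],
  [-2.5,10,0.7,0.2,0,0,25],
  [-2.5,12,0.7,0.2,0,0,25],
  [-2.5,13,0.7,0.2,0,0,25],
  [-2.5,13.5,0.7,0.2,0,0,25],
])

```text
clock: 25.05
tcp_pos: [0.4586, 0.1469, 0.0294]
orientation: [-1.209, 1.209, -1.211]
contact_force: [1.0, -0.9, -4.3]
grip_width: 0.0324
```

Request:
drive_tool([
  [0,0.5,0,0,0,0,25],
  [0,1,0,0,0,0,25],
  [0,1.5,0,0,0,0,25],
  [0,1.5,0,0,0,0,25],
])

```text
clock: 25.45
tcp_pos: [0.4588, 0.1469, 0.0283]
orientation: [-1.209, 1.209, -1.212]
contact_force: [-2.1, -1.8, 3.7]
grip_width: 0.0323
```

Request:
drive_tool([
  [0,0.1,0,0,0,0,36],
  [0,0,0,0,0,0,45],
  [0,0,0,0,0,0,65],
  [0,0,0,0,0,0,85],
  [0,0,0,0,0,0,85],
])

```text
clock: 25.95
tcp_pos: [0.4589, 0.147, 0.0284]
orientation: [-1.208, 1.209, -1.211]
contact_force: [0.4, -0.3, 0.3]
grip_width: 0.0848
```

Request:
drive_tool([
  [0,-30,0,0,0,0,85],
  [0,-75,0,0,0,0,85],
  [0,-120,0,0,0,0,85],
  [0,-150,20,0,0,0,85],
  [0,-160,60,0,0,0,85],
])

```text
clock: 26.45
tcp_pos: [0.519, 0.148, 0.1925]
orientation: [-1.206, 1.204, -1.212]
contact_force: [1.4, 0.4, 1.6]
grip_width: 0.0852
```

Request:
drive_tool([
  [-40,-20,40,0,0,0,85],
  [-85,-30,80,0,0,0,85],
  [-130,-30,120,0,0,0,85],
  [-170,-30,150,0,0,0,85],
  [-200,-30,160,0,0,0,85],
])

```text
clock: 26.95
tcp_pos: [0.6746, 0.3362, 0.2226]
orientation: [-1.205, 1.205, -1.216]
contact_force: [0.6, 0.4, -0.0]
grip_width: 0.0846
```

Request:
drive_tool([
  [-40,0,0,0,0,0,85],
  [-80,0,0,0,0,0,85],
  [-80,0,0,0,0,0,85],
  [-80,0,0,0,0,0,85],
])

```text
clock: 27.35
tcp_pos: [0.6736, 0.4178, 0.2215]
orientation: [-1.207, 1.204, -1.213]
contact_force: [-0.2, -0.5, -0.1]
grip_width: 0.0851
```

Run:
```python
from ov import *
o=r.get_obs();print(o['tcp_pos'],o['clock'],o['contact_force'])
tr=(.4599,.033,.0225);rk=(.640,.0360,-.044)
st=[(.4624,-.0795),(.4607,-.0045),(.4591,.0705),(.4574,.1455)]
c=cam('top');cv2.imwrite('pics/ftr.png',cv2.resize(c[0][165:345,195:400],None,fx=3.3,fy=3.3,interpolation=cv2.INTER_CUBIC))
ov(c,st,tr,rk,(195,165,400,345),3.3,'pics/ft.png')
c=cam('scene');ov(c,st,tr,rk,(235,130,435,260),3.5,'pics/fs.png')
```

```text
[0.67357763 0.4177959  0.22147684] 27.35 [-0.20104253 -0.46450653 -0.06181997]
```

View pics/ft.png

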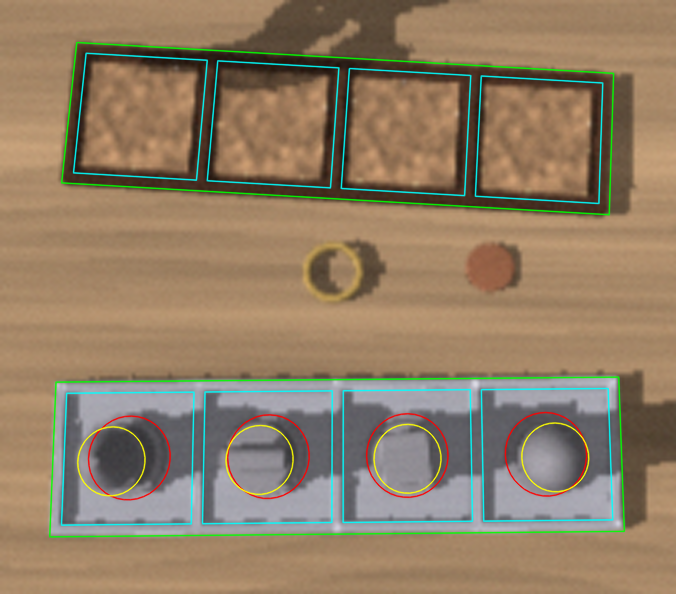

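View pics/fs.png

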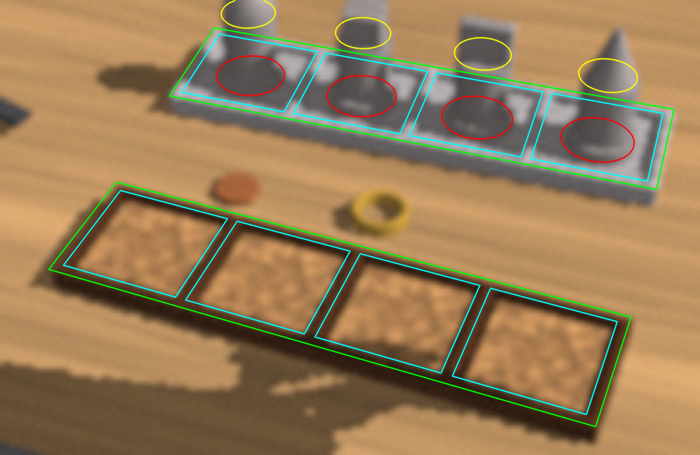

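View pics/ftr.png

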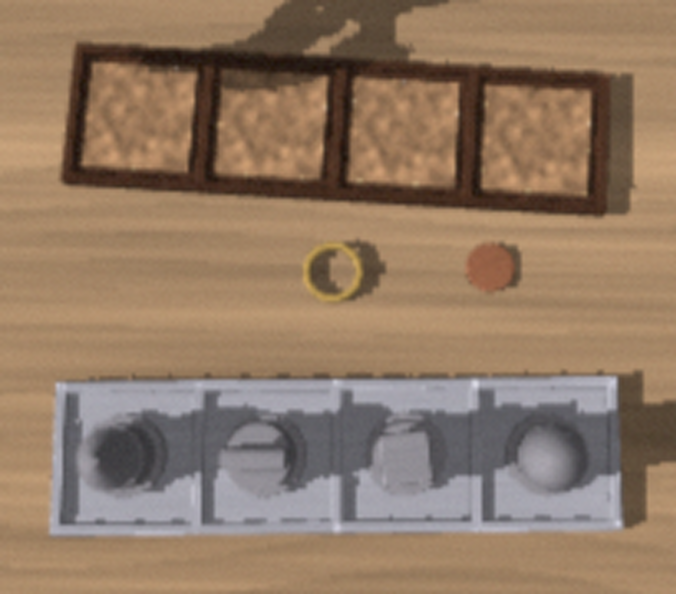

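All four stand upright near their bay centres in reversed order: cone, ridge, flat, dome. The arm is clear, so I hand in.

```bash
python3 -c "
from bench import r
print(r.hand_in())"
```

```text
the job is handed in; nothing more can be done
None
```

I moved all four stakes from the wooden rack to the aluminium tray in reverse order and handed the job in at about 27 s of the 90 s allowed. From +y to −y the rack held dome, flat, ridge, cone; the tray now holds cone, ridge, flat, dome. Each stake was lowered until the floor contact showed in the force reading (the largest was about 17 N), then released, and the open gripper backed away.

- **Last checks:** In the final top and scene pictures every stake stands upright within a few millimetres of its bay centre, all are released, and the arm is clear. I judged this by eye against overlays of the estimated bays, not by a numeric fit.
- **Disagreements:** The wrist view put the rack about 1.5–2 mm further in x than the top view did. It also put one tray end about 2 mm further in y. Both are within the stated camera calibration and were allowed for in the moves.
- **Verdict:** The hand-in reported no verdict. No check failed.

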